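# Close a pinned casting mould and hold it shut

### The arm

A 6-joint arm with a two-finger parallel gripper is mounted at the origin on a cart in front of the work surface, level with it; the furniture and walls round the work are solid. World frame = base frame: x ahead of the robot, y to its left, z up, the work surface at z = 0. Lengths are in m, angles in rad, forces in N, time in s.
With the tool pointing down it reaches from about 0.25 to 0.775 m from the base axis. Payload 4 kg.
Tool frame: the origin (TCP) lies on the centre line of the jaws, within the pads' length; the fingertips stand 25 mm ahead of it and the grasp point (between the pads) lies 6 mm ahead of it; z points along the fingers, y is the line along which they close (so a half turn about z gives the same grasp; the last joint's range is limited). The gripper opens to 94 mm and grips with 3 to 60 N. Pads are 16 mm wide; open, the fingers measure 119 mm over their backs; the gripper's body (75 mm by 177 mm) begins 78 mm behind the grasp point.
Start: joints at [1.13, 0.087, 1.371, -0, 1.684, -0.103], TCP at [0.182, 0.519, 0.197] pointing down, gripper open.
Joint ranges: [-3.1, 3.1], [-0.76, 2.03], [0.27, 2.55], [-1.08, 4.22], [0.17, 2.65], [-2.57, 2.57]. Speed limits (rad/s): [2.79, 2.79, 3.14, 3.14, 3.14, 3.14].

### API

Orientations are given as [roll, pitch, yaw] about the fixed x, y, z axes, in that order (R = Rz(yaw) Ry(pitch) Rx(roll)).
In Python, from bench import sensors, optics, ticket gives the robot as it stands.
- The arm moves only by the tool send_rows, never from a script. Its argument "rows" is a list of rows, each a list of 6 numbers: the shift along the world's x, y, z in mm, then the turn, a rotation vector about the world's x, y, z in rad. In form: [[x, y, z, wx, wy, wz], ...]. A call has 1 to 8 rows; each row shifts and turns the commanded pose from where the row before left it; what a row does not reach is not made up. A row lasts 1/12 s, in which the tool goes at most 41.7 mm and 7.16 degrees, less where a joint would pass 70% of its speed; a pose out of reach is approached as far as the arm can. A call is refused whole if a number of a shift passes 41.7 or a number of a turn 0.125, either way. A call with a gripper value outside its range is refused whole. "grip" is the finger opening in mm, from 0 to 94, set as the call begins (left out, the last holds). The fingers move at their own pace and stop on an object; the grip force is fixed at half the most. Time passes only in rows, so rows that do not move let the fingers close. It gives the time, the measured TCP pose, the force, the opening and the grip force at its end, in the units of the state.
- sensors.get_obs(): the state, without advancing time (a new reading comes with each control period).
- optics.snapshot(name): name is "side" or "top" or "wrist"; returns the picture (420x560x3 uint8, red, green, blue); there is no depth.
- optics.camera_model(name): a dict with "vertical_fov" (degrees; the focal length in pixels is half the picture's height over the tangent of half this angle, whatever the lens; pixels are square), "cx", "cy" (the principal point, pixels), "R" (3x3) and "t" (3): a world point X has camera coordinates R X + t. Camera axes: x right, y down, z forward; pixel columns grow to the right and rows downward; lengths in m; the calibration is good to about 2 mm. A picture is of the moment at which its call begins: read the wrist's pose just before it. camera_model takes no time and is no camera call; for the wrist camera it gives the pose at the moment of the call.
- ticket.close_job(): hands the job in; it is judged then, once.
The state is a dict: "time": time; "joint_positions": joint angles; "qvel": joint speeds; "joint_torque": joint torques, N m; "tool_pos": TCP position; "ee_rot": TCP orientation; "wrist_force": force on the tool from outside, world axes, zero at the start; "wrist_torque": the same for the moment, N m; "width": finger opening in m; "finger_force": force on a finger pad.
Only numpy, scipy, OpenCV 4.12 (cv2) and the standard library are available. Lean on these libraries where they do the work, as an engineer would, in place of code of your own. Each camera call takes 0.05 s, during which the arm holds its last target. There are 200 camera calls.

### The job

Slide the lower half of the casting mould fully back on its base against the end stop, and lock it there: take the red-headed lock pin out of its grey stand and push it fully home down the hole in the lower half's side ear, then let go of it. Then take the loose upper half by its black grip rib, fit it squarely over the two brass dowels and, without ramming it, press it down against the sprung orange ejector until the two mould faces meet, and finish there: the program ends with the gripper still holding the rib and pressing the mould shut. Leave everything else on the bench where it is.

Things in the scene. Friction and masses are not known exactly. Their poses are not given: they have to be found in the camera images.
- mould_base: fixed aluminium base plate, 110 (x) x 150 (y) x 16 mm, with low dark rails along its two +y and -y edges (to 24 mm height) and a stop at +x (to 30 mm); origin at the centre of its underside, level. The lower mould half, when home, stands on it centred at (0, -25) mm; the base's pin hole is at (0, +50) mm
- lower_half (a joint): slide of the lower mould half along the base's -x (m): 0 = home against the end stop (push it to the base's +x), where the ear's hole is over the base's hole; up to 0.025, starts 0.009 to 0.022 out. About 4 N of friction; only the lock pin holds it firmly. Its front face, 42 mm to the -x side of parting_face, spans 16 to 44 mm height and may be pushed
- parting_face (a point): centre of the upward face of the steel lower mould half (84 along x, 70 along y, 28 mm thick), 44 mm over the worktop. Axes parallel to mould_base. Two brass dowels, 8 mm thick, 16 mm tall with tapered noses (last 6 mm), stand on this face at (+29, +24) and (-29, -24) mm.
- ejector (a joint): travel (m) of the orange sprung ejector disc, 32 mm wide, in the middle of the parting face: 0 = 6 mm proud, 0.006 = flush. 6 N starts it moving, 10.2 N presses it flush; so the upper half laid on the dowels rests about 6 mm open and springs open again if let go
- pin_hole (a point): centre of the upper mouth of the pin hole in the flat ear (40 along x, 12 mm thick) at the +y side of the lower half; 28 mm over the worktop. Vertical, 12 mm wide, through the ear and on through the 16 mm base. At (0, +75, -16) mm in the frame of parting_face; the lower half's side wall, 16 mm higher than the ear, is 40 mm from the hole's centre
- upper_half: loose aluminium plate 84 (x) x 70 (y) x 20 mm, 0.2 to 0.3 kg, lying right way up, with a black grip rib 50 (x) x 18 (y) mm in the middle, from 20 to 54 mm height. Origin at the centre of the underside, z up. Two through holes 11 mm wide at (+29, +24) and (-29, -24) mm for the dowels; half a turn round fits too. Closed: the origin is at parting_face
- lock_pin: loose steel pin upright in the pin_stand, 0.06 kg: shank 9 mm thick, 25 mm long with tapered tip (last 5 mm), below a round red head 18 mm wide, 32 mm tall. Origin on the axis at the underside of the head, z up. Parked: origin 30 mm over the worktop. Fully home: the head sits on the ear, origin at pin_hole
- pin_stand: fixed grey plastic block 60 x 60 x 30 mm with a vertical 12 mm hole in the middle, in which the lock pin is parked; origin at the centre of its underside.
- flask: bystander, leave alone: conical glass flask, 69 mm wide, 101 mm tall; origin at the centre of its underside
- vial_blue: bystander, leave alone: small vial with a blue cap, 12 x 33 mm; origin at the centre of its underside
- vial_dark: bystander, leave alone: small dark vial with a black cap, 12 x 33 mm; origin at the centre of its underside
- carton: bystander, leave alone: small blue and white carton, 51 x 101 x 35 mm; origin at the centre of its underside
- black_marker: bystander, leave alone: black marker lying flat, 125 mm long; origin at the centre of its underside

How it is judged:
By the outcome, as a careful person would: the job done as asked, in the order asked, and still so for the second after the job is handed in, while the arm keeps its last pose, push and grip.
It also fails if it takes over 61 s, if anything falls off the work surface, if the arm or the gripper's body presses on something with over 40 N, if the wrist force passes 120 N, or if a joint passes its speed limit or range.

## Working session

There is one attempt and no reset: what is moved stays moved. The work goes in short steps, Python scripts to look and compute and a tool call to move; the robot and the scene stay as the last step left them, time stands still between calls to the robot, and variables do not carry over. Pictures are saved under pics/ and viewed, at most 10 in all, crops included, and the job is handed in when it is done.

Besides the shell and the picture viewer there is one more tool, called after "Request:" as name([rows], argument=value, ...), one row to a line, values as JSON. send_rows: Moves the arm, as the interface text tells. Its arguments: {"type":"object","properties":{"rows":{"type":"array"},"grip":{"type":"number"}},"required":["rows"]}

```bash
mkdir -p pics
cat > h.py <<'E'
import numpy as np, cv2
from bench import sensors, optics, ticket
def ray(m,u,v,h=420):
    f=h/2/np.tan(np.radians(m["vertical_fov"])/2)
    R=np.array(m["R"]);t=np.array(m["t"])
    d=R.T@np.array([(u-m["cx"])/f,(v-m["cy"])/f,1]);return -R.T@t,d
def onz(m,u,v,z):
    o,d=ray(m,u,v);return o+d*(z-o[2])/d[2]
def proj(m,X):
    f=210/np.tan(np.radians(m["vertical_fov"])/2)
    c=np.array(m["R"])@np.array(X)+np.array(m["t"]);return c[0]/c[2]*f+m["cx"],c[1]/c[2]*f+m["cy"]
def snap(n,fn):
    m=optics.camera_model(n);im=optics.snapshot(n);cv2.imwrite("pics/"+fn,im[:,:,::-1]);return m,im
def st():
    o=sensors.get_obs()
    for k in("time","tool_pos","ee_rot","wrist_force","width","finger_force","joint_positions"):print(k,np.round(o[k],4))
E
python3 - <<'E'
from h import *
a=[]
for n in("top","side"):
    m,im=snap(n,n+"0.png");print(n,m);np.savez(n+"0.npz",im=im)
st()
print(optics.camera_model("wrist"))
E
```

```text
top {'vertical_fov': 51.29188081451322, 'cx': 280.21989075371636, 'cy': 202.9556702753791, 'R': array([[-0.00765333, -0.99995778,  0.00508574],
       [-0.9947332 ,  0.00709329, -0.10225239],
       [ 0.102212  , -0.00584153, -0.99474549]]), 't': array([0.00244397, 0.59034265, 1.47708898])}
side {'vertical_fov': 47.04357959829121, 'cx': 278.0966164232033, 'cy': 206.01144975444086, 'R': array([[ 0.93477046, -0.35426048, -0.02652728],
       [-0.19844304, -0.45876709, -0.8661138 ],
       [ 0.29466004,  0.81488175, -0.49914245]]), 't': array([-0.52841236,  0.16592282,  1.43693931])}
time 0.1
tool_pos [0.1821 0.5185 0.1957]
ee_rot [-3.1397e+00 -2.0000e-04  2.8038e+00]
wrist_force [0.0976 0.3332 0.5306]
width 0.0939
finger_force 0.0
joint_positions [ 1.1299  0.0879  1.3721 -0.      1.6836 -0.1031]
{'vertical_fov': 68.10934465411142, 'cx': 279.74333545696084, 'cy': 204.3239260569056, 'R': array([[ 0.33184849,  0.94333191, -0.00121928],
       [ 0.91074186, -0.32004651,  0.26099711],
       [ 0.24581667, -0.08772195, -0.96533881]]), 't': array([-0.5493518 , -0.02703307,  0.39066817])}
```

View pics/top0.png

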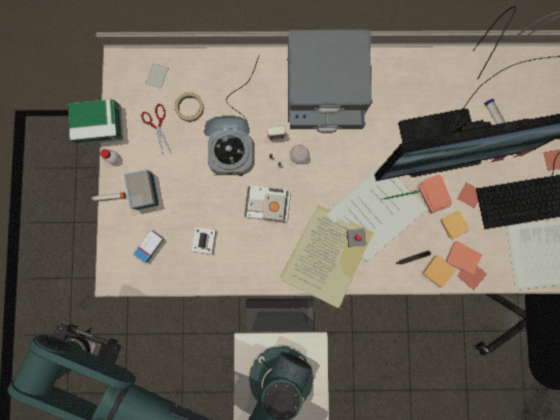

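View pics/side0.png

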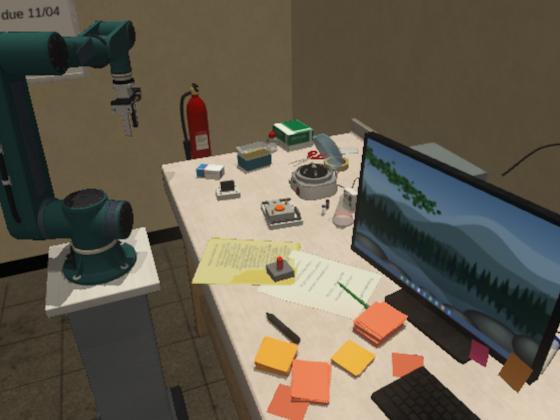

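The top view shows the mould base near (268,204), the upper half at (204,240), and the pin stand with its red pin at (357,238). The side view shows the same items at (281,212), (228,189) and (281,268). These pixels are about 3 mm each, so I'll get rough positions here and refine with the wrist camera.

Run:
```python
from h import *
m=optics.camera_model("top")
for n,u,v,z in(("base",268,204,.03),("upper",204,240,.03),("stand",357,238,.03),("pin",358,237,.06),("marker",413,258,.01),("carton",149,246,.03),("flask",300,155,.03),("vials",275,160,.03)):print(n,onz(m,u,v,z).round(3))
im=np.load("top0.npz")["im"]
c=cv2.resize(im[170:270,180:380],None,fx=4,fy=4,interpolation=cv2.INTER_CUBIC);cv2.imwrite("pics/c0.png",c[:,:,::-1])
w=optics.camera_model("wrist");o=sensors.get_obs();R=np.array(w["R"]);C=-R.T@np.array(w["t"])
from scipy.spatial.transform import Rotation as Ro
T=Ro.from_euler("xyz",o["ee_rot"]).as_matrix();print("cam in tool",T.T@(C-o["tool_pos"]),(T.T@R.T).round(3),C)
```

```text
base [0.587 0.04  0.03 ]
upper [0.465 0.259 0.03 ]
stand [ 0.468 -0.264  0.03 ]
pin [ 0.471 -0.262  0.06 ]
marker [ 0.398 -0.459  0.01 ]
carton [0.446 0.446 0.03 ]
flask [ 0.758 -0.072  0.03 ]
vials [0.741 0.015 0.03 ]
cam in tool [ 7.56251703e-02 -1.34246515e-05 -1.87757490e-01] [[-0.    -0.965 -0.261]
 [ 1.    -0.001  0.001]
 [-0.001 -0.261  0.965]] [0.11088897 0.54383942 0.38351288]
```

View pics/c0.png

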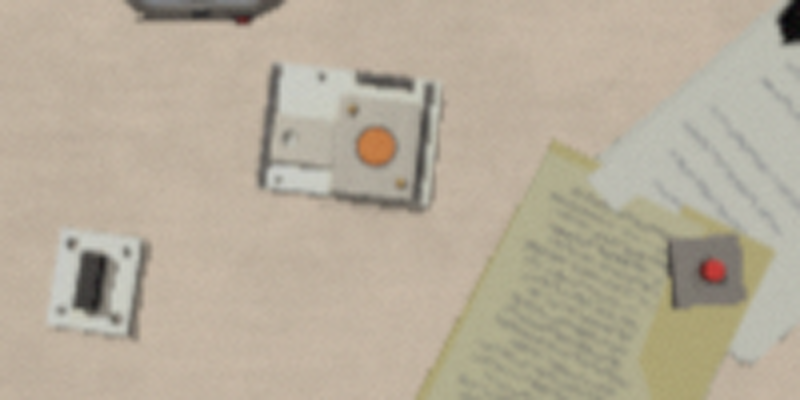

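The crop shows the base with its +x edge up and its yaw turned slightly negative. The ejector is at crop (377,147), the dowels at (352,110) and (401,183), and the ear hole at (287,137). The rib is at (92,282) and the pin head at (712,271). Next I'll move to a wrist view that covers both mould halves.

Request:
send_rows([
  [30,-26.5,0,0,0,0.04],
  [30,-26.5,0,0,0,0.04],
  [30,-26.5,0,0,0,0.04],
  [30,-26.5,0,0,0,0.04],
  [30,-26.5,0,0,0,0.04],
  [30,-26.5,0,0,0,0.04],
  [30,-26.5,0,0,0,0.03],
])

```text
time: 0.68
tool_pos: [0.3932, 0.3318, 0.1964]
ee_rot: [-3.141, -0.001, 3.076]
wrist_force: [0.2, 0.1, -0.0]
width: 0.0938
finger_force: 0.0
```

Request:
send_rows([
  [30,-26.5,0,0,0,0],
  [30,-26.5,0,0,0,0],
  [30,-26.5,0,0,0,0],
  [30,-26.5,0,0,0,0],
  [30,-26.5,0,0,0,0],
  [30,-26.5,0,0,0,0],
  [28,-24,0,0,0,0],
  [10,-8,0,0,0,0],
], grip=30)

```text
time: 1.35
tool_pos: [0.6129, 0.1382, 0.195]
ee_rot: [-3.14, -0.001, 3.069]
wrist_force: [-0.7, 0.2, 0.1]
width: 0.044
finger_force: 0.0
```

Request:
send_rows([
  [0,0,0,0,0,0],
  [0,0,0,0,0,0],
])

```text
time: 1.52
tool_pos: [0.6098, 0.1426, 0.1959]
ee_rot: [3.141, -0.002, 3.073]
wrist_force: [0.7, -0.6, -0.1]
width: 0.0315
finger_force: 0.0
```

Run:
```python
from h import *
import pickle
st();m,im=snap("wrist","w1.png");pickle.dump((m,im),open("w1.pkl","wb"))
```

```text
time 1.5167
tool_pos [0.6098 0.1426 0.1959]
ee_rot [ 3.1410e+00 -2.4000e-03  3.0731e+00]
wrist_force [ 0.7139 -0.6218 -0.0739]
width 0.0315
finger_force 0.0
joint_positions [ 1.3860e-01  2.6020e-01  1.1731e+00  1.1000e-03  1.7105e+00 -1.3635e+00]
```

View pics/w1.png

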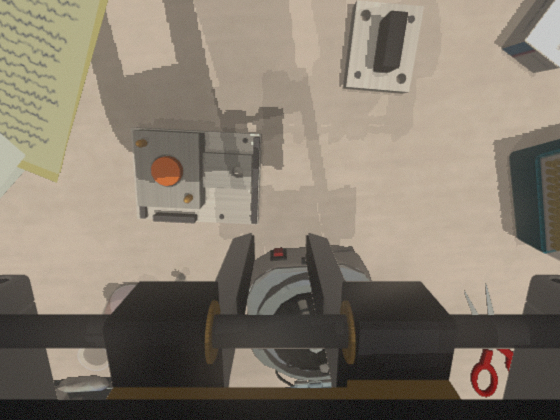

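The wrist view shows the ejector at (166,171), the dowels at (139,143) and (187,199), the ear hole at (237,172), and the upper half with its rib at (389,42). I'll measure these with blob centroids.

```bash
cat >> h.py <<'E'
def blob(mask,u,v,r):
    w=np.zeros_like(mask,np.uint8);w[max(0,v-r):v+r+1,max(0,u-r):u+r+1]=mask[max(0,v-r):v+r+1,max(0,u-r):u+r+1]
    n,l,s,c=cv2.connectedComponentsWithStats(w,connectivity=4)
    if n<2:return None
    k=1+np.argmax(s[1:,4]);return c[k],s[k,4],(l==k)
def fit2(P,Q): # P local 2d, Q world 2d -> yaw, t, residuals(mm)
    P=np.array(P);Q=np.array(Q);p=P-P.mean(0);q=Q-Q.mean(0)
    a=np.arctan2((p[:,0]*q[:,1]-p[:,1]*q[:,0]).sum(),(p*q).sum());R=np.array([[np.cos(a),-np.sin(a)],[np.sin(a),np.cos(a)]])
    t=Q.mean(0)-R@P.mean(0);return a,t,((P@R.T+t-Q)*1000).round(1)
E
python3 - <<'E'
from h import *
import pickle
m,im=pickle.load(open("w1.pkl","rb"))
hsv=cv2.cvtColor(im,cv2.COLOR_RGB2HSV);g=cv2.cvtColor(im,cv2.COLOR_RGB2GRAY)
H,S,V=cv2.split(hsv)
org=((H<15)&(S>150)).astype(np.uint8)
brass=((H>8)&(H<30)&(S>90)).astype(np.uint8)
Q=[]
for n,mk,u,v,r,z in(("ej",org,166,171,22,.05),("d-",brass,139,143,9,.058),("d+",brass,187,199,9,.058),("hole",(g<60).astype(np.uint8),237,172,8,.028)):
    b=blob(mk,u,v,r);
    if b is None: print(n,None, g[v-5:v+6,u-5:u+6]);continue
    X=onz(m,*b[0],z);print(n,b[0].round(1),b[1],(X*1000).round(1));Q.append(X[:2])
if len(Q)==4:
    a,t,r=fit2([[0,0],[-.029,-.024],[.029,.024],[0,.075]],Q);print("lower",a,t,r)
b=blob((g<50).astype(np.uint8),389,42,45)
r=cv2.minAreaRect(np.argwhere(b[2])[:,::-1].astype(np.float32));print("rib",b[1],r)
hq=[]
for u,v in((366,14),(402,78),(411,18),(358,75)):
    b=blob((g<90).astype(np.uint8),u,v,7);X=onz(m,*b[0],.02)*1000;print("h",b[0].round(1),b[1],X.round(1));hq.append(X[:2]/1000)
print(fit2([[-.029,-.024],[.029,.024]],hq[:2]))
c=np.vstack([cv2.resize(im[115:235,120:275],(620,480),interpolation=cv2.INTER_CUBIC)]);d=cv2.resize(im[0:100,335:435],(170*1,170))
cv2.imwrite("pics/c1.png",c[:,:,::-1]);e=cv2.resize(im[0:100,335:435],(480,480),interpolation=cv2.INTER_CUBIC);cv2.imwrite("pics/c1.png",cv2.resize(np.hstack([c,e]),(800,349))[:,:,::-1])
E
```

```text
ej [165.4 171. ] 620 [578.3  21.2  50. ]
d- [140.9 142.9] 65 [546.6   3.8  58. ]
d+ [187.9 198.4] 52 [608.5  43.5  58. ]
hole None [[ 89  87  87  97 106 107 105 102 104 108 110]
 [ 88  82  95 101 108 112 107 108 105 101 107]
 [ 83  82  93 103 108 104 109 107 106 105 106]
 [ 82  78  93  98  97 104 107 108 106 108 105]
 [ 77  83  93  95  99 102 105 104 109 108 105]
 [ 78  74  94 112 119 118 105 104 106 109 104]
 [ 85  77 105 141 152 148 117 100  97  95  99]
 [ 90  80  81  86  98  96  94  93  92  91  91]
 [102  94  82  77  78  80  84  82  85  84  90]
 [141 128 113  97  84  80  79  84  82  86  96]
 [146 144 137 122 105  96 101 110 108 107 116]]Traceback (most recent call last):
  File "<stdin>", line 16, in <module>
TypeError: 'NoneType' object is not subscriptable
```

Yaw comes out at about -0.12 and the parting face at about (578,22) mm, which is enough for the push. I'll close the fingers, drop in front of the front face and push along +x.

Request:
send_rows([
  [-22,-22.5,-4,0,0,-0.01],
  [-22,-22.5,-4,0,0,-0.01],
  [-22,-22.5,-4,0,0,-0.01],
  [-22,-22.5,-4,0,0,-0.01],
  [-22,-22.5,-4,0,0,-0.01],
  [0,0,-30,0,0,0],
  [0,0,-40,0,0,0],
  [0,0,-40,0,0,0],
], grip=0)

```text
time: 2.23
tool_pos: [0.5003, 0.0315, 0.068]
ee_rot: [3.14, 0.006, 3.026]
wrist_force: [0.3, -0.2, 0.0]
width: 0.0003
finger_force: 0.0
```

Request:
send_rows([
  [0,0,-11,0,0,0],
  [0,0,0,0,0,0],
  [8,-0.8,0,0,0,0],
  [8,-0.8,0,0,0,0],
  [6,-0.6,0,0,0,0],
])

```text
time: 2.65
tool_pos: [0.5258, 0.0279, 0.0592]
ee_rot: [3.141, 0.007, 3.024]
wrist_force: [-0.4, -0.6, 0.3]
width: 0.0003
finger_force: 0.0
```

Request:
send_rows([
  [4,-0.5,0,0,0,0],
  [4,-0.5,0,0,0,0],
  [4,-0.5,0,0,0,0],
])

```text
time: 2.9
tool_pos: [0.5355, 0.0261, 0.0567]
ee_rot: [3.141, 0.001, 3.024]
wrist_force: [0.4, 0.6, -0.6]
width: 0.0003
finger_force: 0.0
```

Request:
send_rows([
  [3,-0.3,0,0,0,0],
  [3,-0.3,0,0,0,0],
])

```text
time: 3.07
tool_pos: [0.5406, 0.0255, 0.0558]
ee_rot: [3.141, -0.0, 3.024]
wrist_force: [-0.4, -0.5, 0.0]
width: 0.0004
finger_force: 0.0
```

Request:
send_rows([
  [2,-0.2,0,0,0,0],
  [2,-0.2,0,0,0,0],
])

```text
time: 3.23
tool_pos: [0.5443, 0.0252, 0.0557]
ee_rot: [3.142, -0.0, 3.024]
wrist_force: [-0.8, -0.4, -0.8]
width: 0.0002
finger_force: 0.0
```

Request:
send_rows([
  [2,-0.2,0,0,0,0],
  [2,-0.2,0,0,0,0],
  [0,0,0,0,0,0],
])

```text
time: 3.48
tool_pos: [0.5486, 0.0248, 0.0558]
ee_rot: [3.142, 0.0, 3.024]
wrist_force: [0.1, 0.1, 0.4]
width: 0.0005
finger_force: 0.0
```

Run:
```python
from h import *
import pickle
st();m,im=snap("wrist","w2.png");pickle.dump((m,im),open("w2.pkl","wb"))
print(proj(m,[.5775,.022,.05]),proj(m,[.536,.026,.044]))
H,S,V=cv2.split(cv2.cvtColor(im,cv2.COLOR_RGB2HSV))
ys,xs=np.where((H<15)&(S>150));print(xs.min(),xs.max(),ys.min(),ys.max(),len(xs))
```

```text
time 3.4833
tool_pos [0.5486 0.0248 0.0558]
ee_rot [3.1415e+00 1.0000e-04 3.0238e+00]
wrist_force [0.1415 0.0986 0.406 ]
width 0.0005
finger_force 0.0
joint_positions [-5.8200e-02  1.5550e-01  1.5796e+00  1.0000e-04  1.4064e+00 -1.5111e+00]
(np.float64(280.6506880352507), np.float64(277.5159157720096)) (np.float64(279.2883694533561), np.float64(217.18824359466467))
34 442 265 415 236
```

View pics/w2.png

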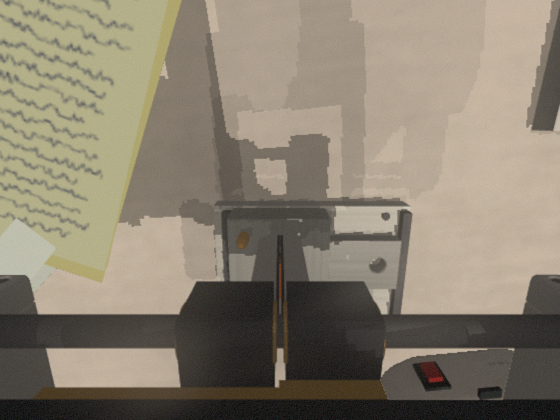

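Run:
```python
from h import *
import pickle
m,im=pickle.load(open("w2.pkl","rb"))
for X in([.5486,.0248,.031],[.5406,.0248,.031],[.5406,.0248,.05],[.5486,.0248,.05]):print(X,np.round(proj(m,X),1))
for z in(0,.016,.024,.044):print(z,(onz(m,225,210,z)*1000).round(1),(onz(m,408,207,z)*1000).round(1),(onz(m,280,212,z)*1000).round(1),(onz(m,280,237,z)*1000).round(1))
H,S,V=cv2.split(cv2.cvtColor(im,cv2.COLOR_RGB2HSV))
b=blob(((H>8)&(H<30)&(S>90)).astype(np.uint8),243,240,10);print(b[:2],onz(m,*b[0],.055)*1000)
m,im=pickle.load(open("w1.pkl","rb"))
H,S,V=cv2.split(cv2.cvtColor(im,cv2.COLOR_RGB2HSV))
c=cv2.resize(im[115:235,120:275],(620,480),interpolation=cv2.INTER_CUBIC);cv2.imwrite("pics/c1.png",c[:,:,::-1])
```

```text
[0.5486, 0.0248, 0.031] [279.7 228.5]
[0.5406, 0.0248, 0.031] [278.4 218. ]
[0.5406, 0.0248, 0.05] [278.3 226.8]
[0.5486, 0.0248, 0.05] [279.7 238.1]
0 [538.5 -18.9   0. ] [553.6 129.4   0. ] [545.5  25.4   0. ] [567.1  22.9   0. ]
0.016 [534.2 -15.5  16. ] [548.3 123.1  16. ] [540.7  26.   16. ] [560.9  23.6  16. ]
0.024 [532.  -13.8  24. ] [545.7 120.   24. ] [538.4  26.2  24. ] [557.9  23.9  24. ]
0.044 [526.7  -9.4  44. ] [539.1 112.1  44. ] [532.4  26.9  44. ] [550.2  24.8  44. ]
(array([242.40740741, 239.90740741]), np.int32(162)) [545.05503481   0.82901094  55.        ]
```

View pics/c1.png

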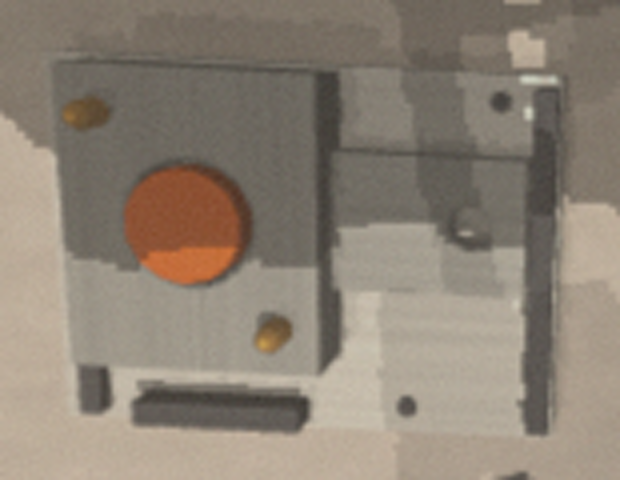

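Run:
```python
from h import *
import pickle
for f,h,s in(("w1",(237,171),(245.2,140.3)),("w2",(377,264),(386,216))):
    m,im=pickle.load(open(f+".pkl","rb"));a=onz(m,*h,.028);b=onz(m,*s,.016);print(f,a.round(4),b.round(4),(a-b)[:2]*1000)
c=cv2.resize(im[185:300,200:430],(800,400),interpolation=cv2.INTER_CUBIC)
c=np.clip(c.astype(float)*1.6,0,255).astype(np.uint8);cv2.imwrite("pics/c2.png",c[:,:,::-1])
```

```text
w1 [0.5869 0.095  0.028 ] [0.5536 0.1065 0.016 ] [ 33.28902983 -11.47696919]
w2 [0.5867 0.0946 0.028 ] [0.5535 0.1063 0.016 ] [ 33.21075234 -11.72922537]
```

View pics/c2.png

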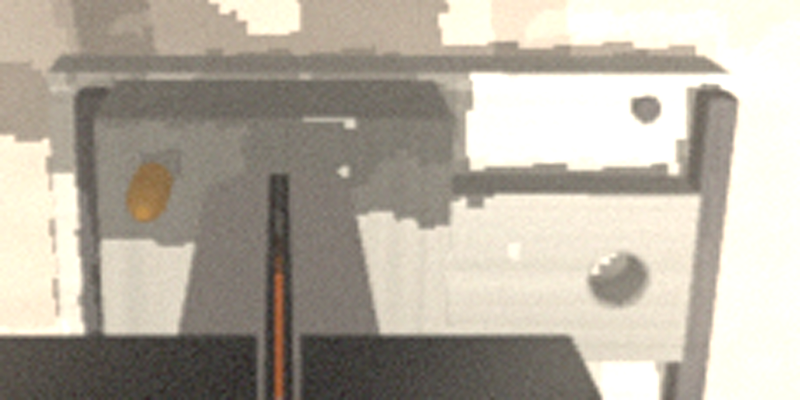

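The zoomed crop shows the lower half hasn't moved: its front top edge is at crop row 118, which is x≈537 mm. The finger blades seem to hang above its face without touching. I'll find the true fingertip height with a gentle touch down.

Request:
send_rows([
  [0,0,-2,0,0,0],
  [0,0,-2,0,0,0],
  [0,0,0,0,0,0],
])

```text
time: 3.78
tool_pos: [0.5478, 0.0249, 0.0512]
ee_rot: [3.142, -0.001, 3.024]
wrist_force: [-0.1, -0.0, -0.5]
width: 0.001
finger_force: 0.0
```

Request:
send_rows([
  [0,0,-2,0,0,0],
  [0,0,0,0,0,0],
])

```text
time: 3.95
tool_pos: [0.5479, 0.0248, 0.0493]
ee_rot: [3.142, -0.001, 3.024]
wrist_force: [-0.7, 0.3, -0.9]
width: 0.0004
finger_force: 0.0
```

Request:
send_rows([
  [0,0,-2,0,0,0],
  [0,0,0,0,0,0],
])

```text
time: 4.12
tool_pos: [0.548, 0.0248, 0.0474]
ee_rot: [3.142, -0.001, 3.024]
wrist_force: [-0.2, -0.3, -0.7]
width: 0.0002
finger_force: 0.0
```

Request:
send_rows([
  [0,0,-2,0,0,0],
  [0,0,0,0,0,0],
])

```text
time: 4.28
tool_pos: [0.5481, 0.0249, 0.0454]
ee_rot: [3.141, -0.001, 3.024]
wrist_force: [-0.6, -0.9, -0.7]
width: 0.0006
finger_force: 0.0
```

Run:
```python
from h import *
m,im=snap("side","s3.png");np.savez("s3.npz",im=im);o=sensors.get_obs()
p=o["tool_pos"];print(p,o["wrist_force"],proj(m,p),proj(m,p-[0,0,.025]),proj(m,[.541,.025,.044]),proj(m,[.537,.025,.03]))
c=cv2.resize(im[160:250,220:340],(800,600),interpolation=cv2.INTER_CUBIC);cv2.imwrite("pics/c3.png",c[:,:,::-1])
```

```text
[0.54811059 0.02484416 0.04553137] [-0.02736129  0.39848083  0.37486396] (np.float64(270.21741626408084), np.float64(207.9223242131164)) (np.float64(270.47747111898195), np.float64(214.40244171123337)) (np.float64(268.1962002022712), np.float64(208.73028405475176)) (np.float64(267.216997129289), np.float64(212.61474394371018))
```

View pics/c3.png

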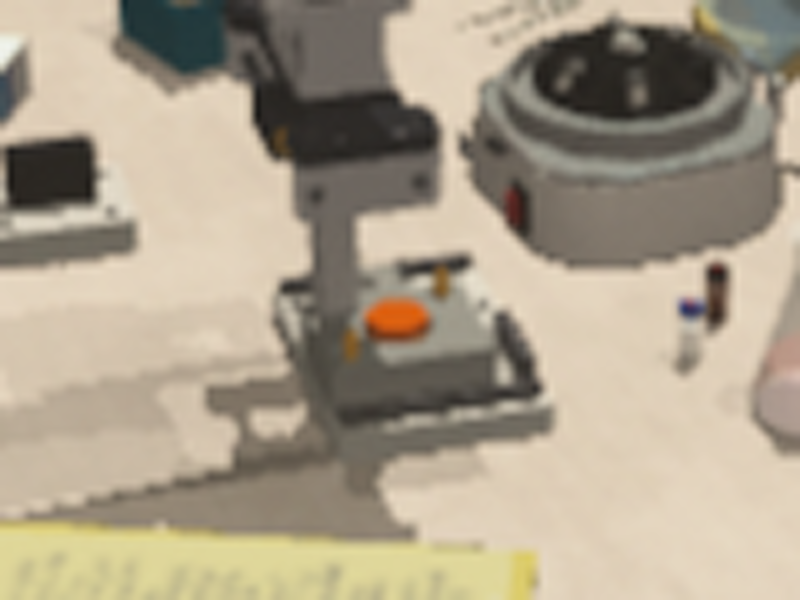

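The side crop shows the blade ending at about crop (335,322), right at the lower half's top edge. That puts the tip near TCP height, so I'll keep descending in 1 mm steps to confirm by contact.

Request:
send_rows([
  [0,0,-1,0,0,0],
  [0,0,0,0,0,0],
])

```text
time: 4.5
tool_pos: [0.5482, 0.0249, 0.0447]
ee_rot: [3.141, -0.0, 3.024]
wrist_force: [0.5, -0.7, -0.3]
width: 0.0007
finger_force: 0.0
```

Request:
send_rows([
  [0,0,-1,0,0,0],
  [0,0,0,0,0,0],
])

```text
time: 4.67
tool_pos: [0.5482, 0.0248, 0.0437]
ee_rot: [3.142, -0.0, 3.024]
wrist_force: [0.4, -0.2, -0.0]
width: 0.0007
finger_force: 0.0
```

Run:
```python
from h import *
import pickle
st()
m,im=pickle.load(open("w1.pkl","rb"));g=cv2.cvtColor(im,cv2.COLOR_RGB2GRAY)
for r in range(228,262,4):print(r,g[r,205:360:3])
print(m["R"],m["t"])
```

```text
time 4.6667
tool_pos [0.5482 0.0248 0.0437]
ee_rot [ 3.1415e+00 -2.0000e-04  3.0238e+00]
wrist_force [ 0.4079 -0.219  -0.0392]
width 0.0007
finger_force 0.0
joint_positions [-5.8100e-02  1.6510e-01  1.5940e+00  1.0000e-04  1.3826e+00 -1.5111e+00]
228 [175 176 175 176 178 159 158 159 163 161 161 163 160 164 159 160 159 161
 157 157 156 156 155 155 158 155 156 158 161 159 158 162 154 155 159 154
 155 154 156 154 156 155 155 156 159 158 160 159 157 159 172 177]
232 [176 179 178 176 177 156 162 159 158 158 163 159 161 160 159 148 160 159
 159 160 155 157 159 157 159 161 158 157 161 163 159 162 156 158 154 146
 156 157 155 158 154 155 159 162 159 159 156 158 158 155 171 175]
236 [174 178 174 171 176 164 155 158 160 156 155 137  96  83  86  86  66 160
 159 159 155 157 157 157 157 159 159 156 158 156 155 152 156 155  56  86
  85  85  98 153 157 155 157 158 157 154 156 157 155 159 173 174]
240 [171 174 175 174 175 173 173 173 174 118  83  90  89  89  85  72  65 156
 159 157 159 157 154 155 157 158 155 154 153 156 160 154 156 154  55  82
  82  84  90  88  83 137 154 154 153 170 173 172 174 17
[... 546 characters left out ...]
59  64  51  66  92  87  89  93  89  95  53  53
  78  82  84  83  81  83  80  84  86  92  87  93  94  95 148 175]
256 [173 172 168 172 174 176 178  89  88  84  87  86  81  84  56  56  53 161
 150  86  90  89  51  61  58  52  54  60  95  91  92  87  88  89  50  53
  64  82  84  83  80  80  84  98  91  91  94  90  95  94  97  99]
260 [175 171 176 176 176 176 139  83  84  85  85  86  82  80  55  56  52  90
  90  86  88  90  61  69  71  79  80  85  90  92  93  89  75  59  51  49
  54  84  81  81  84  77  83  83 103  97  92  97  96  95 100  95]
[[ 0.06893553  0.99762014  0.00139506]
 [ 0.96354995 -0.06694349  0.25901749]
 [ 0.25849446 -0.01651129 -0.96587162]] [-0.18457015 -0.60479215  0.2349259 ]
```

Request:
send_rows([
  [-3,0,-2,0,0,0],
  [0,0,-2,0,0,0],
  [0,0,0,0,0,0],
])

```text
time: 4.92
tool_pos: [0.5447, 0.0249, 0.0392]
ee_rot: [3.142, -0.001, 3.024]
wrist_force: [1.4, -0.2, 0.4]
width: 0.0004
finger_force: 0.0
```

Request:
send_rows([
  [0,0,-2,0,0,0],
  [0,0,-2,0,0,0],
  [0,0,0,0,0,0],
])

```text
time: 5.17
tool_pos: [0.5454, 0.0248, 0.0357]
ee_rot: [3.141, 0.0, 3.024]
wrist_force: [0.0, -0.7, -0.2]
width: 0.0001
finger_force: 0.0
```

```bash
ls -la
python3 - <<'E'
from h import *
import pickle
o=sensors.get_obs();print(o)
m=optics.camera_model("side");p=o["tool_pos"]
im=optics.snapshot("side");np.savez("s4.npz",im=im)
g=cv2.cvtColor(im,cv2.COLOR_RGB2GRAY)
print(np.round(proj(m,p),1),[np.round(proj(m,p+[0,0,d]),1).tolist() for d in(-.025,0,.025,.05)])
for r in range(194,216):print(r,g[r,262:284])
E
```

```text
total 3476
drwxr-xr-x  3 agent agent   4096 Nov 29 18:17 .
drwxr-xr-x 23 root  root    4096 Nov 29 18:11 ..
-rw-r--r--  1 agent agent   1336 Nov 29 18:14 h.py
drwxr-xr-x  2 agent agent   4096 Nov 29 18:17 pics
-rw-r--r--  1 agent agent 705858 Nov 29 18:17 s3.npz
-rw-r--r--  1 agent agent 705858 Nov 29 18:12 side0.npz
-rw-r--r--  1 agent agent 705858 Nov 29 18:12 top0.npz
-rw-r--r--  1 agent agent 706026 Nov 29 18:13 w1.pkl
-rw-r--r--  1 agent agent 706026 Nov 29 18:15 w2.pkl
{'time': 5.1667, 'joint_positions': array([-5.84301973e-02,  1.65803069e-01,  1.61005095e+00,  9.08302226e-05,
        1.36553850e+00, -1.51141898e+00]), 'qvel': array([-1.06522748e-04, -5.92023211e-05, -8.10152643e-04,  9.26496322e-05,
        4.24370303e-03,  1.05880025e-03]), 'joint_torque': array([-1.54126163e-03, -3.47694111e+01, -2.76479870e+01, -1.16699832e-02,
        6.39009895e-02,  5.59396668e-06]), 'tool_pos': array([0.54538125, 0.02482572, 0.03574613]), 'ee_rot': array([3.14149201e+00, 1.94505270e-04, 3.02376659e+00]), 'wrist_force': array([ 0.0394606 , -0.72543387, -0.15703351]), 'wrist_torque': arr
[... 1566 characters left out ...]
7 113 121 123 125
 123 120 112  98]
209 [100 154 171 109  77  92  99  98  96  94 101 123 119  72  87  99 103 104
 103  99  86  82]
210 [ 90 118 136  95  73  80  86  84  81  86  97 114 109  82  84  75  74  76
  75  83  94 111]
211 [121  87  87  80  72  74  76  79  82  86  94  94  86  93 108 121 121 122
 123 127 134 142]
212 [153  89  88  82  71  73  75  81  86  89  94  92  87  89 119 153 154 154
 152 153 153 152]
213 [159  91  88  84  75  72  73  79  81  84  91  91  88  89 119 152 152 149
 141 137 135 128]
214 [181 135  88  84  78  71  73  76  80  86  89  89  88  88 105 125 125 121
 110 104  99  91]
215 [168 146  98  87  79  71  72  76  83  87  88  87  86  87  86  87  85  86
  86  86  86  85]
```

Run:
```python
from h import *
for f in("side0","s3","s4"):
    im=np.load(f+".npz")["im"];g=cv2.cvtColor(im,cv2.COLOR_RGB2GRAY);print(f)
    for r in range(202,216):print(r,g[r,258:284])
    H,S,V=cv2.split(cv2.cvtColor(im,cv2.COLOR_RGB2HSV))
    b=blob(((H<15)&(S>180)).astype(np.uint8),281,208,10);print(b[:2]);m=optics.camera_model("side");print(onz(m,*b[0],.05))
```

```text
side0
202 [198 197 197 172 105  75  75  73  65  74 119 160 173 173 153 111 103 109
 144 172 171 161 148 159 184 196]
203 [199 199 194 155  69  57  60  63  71  78  97 143 173 172 163 146 141 143
 156 169 169 169 170 174 178 173]
204 [200 200 183 153 155 138 122 143 151 138 117 141 170 169 169 168 167 166
 164 161 159 159 159 160 163 162]
205 [199 200 177 153 193 179 136 170 181 168 149 152 166 165 164 165 164 162
 154 146 143 143 143 145 153 162]
206 [201 201 182 145 175 190 148 149 163 164 163 164 165 164 164 165 163 153
 140 131 131 131 131 131 134 150]
207 [202 199 172 122 156 200 184 139 150 163 165 165 165 166 166 166 153 132
 133 133 133 132 131 130 131 133]
208 [202 196 162  97 123 184 184 121 128 166 166 166 165 166 166 158 131 104
 120 130 132 133 131 128 118 102]
209 [201 198 180 134 104 164 184 115 107 154 166 165 166 160 148 150 124  73
  91 105 109 110 110 104  88  81]
210 [202 202 197 162  98 135 166 115  81 128 166 166 162 140 116 135 145 113
  86  74  73  73  73  83  96 117]
211 [203 204 201 183 135 105 133 125  71 106 153 165 160 133  97 119 153 156
 138 131 131 130 1
[... 3108 characters left out ...]
  80  86  84  81  86  97 114 109  82
  84  75  74  76  75  83  94 111]
211 [200 201 204 185 121  87  87  80  72  74  76  79  82  86  94  94  86  93
 108 121 121 122 123 127 134 142]
212 [191 188 196 196 153  89  88  82  71  73  75  81  86  89  94  92  87  89
 119 153 154 154 152 153 153 152]
213 [176 173 177 186 159  91  88  84  75  72  73  79  81  84  91  91  88  89
 119 152 152 149 141 137 135 128]
214 [171 172 173 184 181 135  88  84  78  71  73  76  80  86  89  89  88  88
 105 125 125 121 110 104  99  91]
215 [186 185 172 158 168 146  98  87  79  71  72  76  83  87  88  87  86  87
  86  87  85  86  86  86  86  85]
(array([278.85, 207.6 ]), np.int32(40))
[0.57248324 0.00825083 0.05      ]
```

```bash
cat >> h.py <<'E'
def tri(obs):
    A=np.zeros((3,3));b=np.zeros(3)
    L=[]
    for m,u,v in obs:
        o,d=ray(m,u,v);d=d/np.linalg.norm(d);P=np.eye(3)-np.outer(d,d);A+=P;b+=P@o;L.append((o,P))
    X=np.linalg.solve(A,b);return X.round(4),[round(np.linalg.norm(P@(X-o))*1000,1) for o,P in L]
E
python3 - <<'E'
from h import *
import pickle
mt=optics.camera_model("top");ms=optics.camera_model("side");w,wi=pickle.load(open("w1.pkl","rb"))
T=np.load("top0.npz")["im"];S0=np.load("side0.npz")["im"]
def org(im,u,v,r):
    H,S,V=cv2.split(cv2.cvtColor(im,cv2.COLOR_RGB2HSV));return blob(((H<15)&(S>140)).astype(np.uint8),u,v,r)[:2]
def red(im,u,v,r):
    H,S,V=cv2.split(cv2.cvtColor(im,cv2.COLOR_RGB2HSV));return blob((((H<8)|(H>172))&(S>140)).astype(np.uint8),u,v,r)[:2]
a=org(T,274,207,6);b=org(S0,279,208,9);c=org(wi,166,171,22)
print(a,b,c);a,b,c=a[0],b[0],c[0]
print("ts",tri([(mt,*a),(ms,*b)]));print("tw",tri([(mt,*a),(w,*c)]));print("sw",tri([(ms,*b),(w,*c)]))
print("top@50",onz(mt,*a,.05),"side@50",onz(ms,*b,.05),"w@50",onz(w,*c,.05))
p=red(T,358,238,6);q=red(S0,281,262,12);print(p,q,"pin",tri([(mt,*p[0]),(ms,*q[0])]))
print([ (k,-np.array(m["R"]).T@m["t"]) for k,m in(("t",mt),("s",ms))])
E
```

```text
(array([273.43636364, 206.32727273]), np.int32(55)) (array([279.06122449, 207.55102041]), np.int32(49)) (array([165.55590062, 170.95652174]), np.int32(644))
ts (array([0.5779, 0.0214, 0.0419]), [np.float64(0.1), np.float64(0.1)])
tw (array([0.5776, 0.0214, 0.0504]), [np.float64(0.7), np.float64(0.7)])
sw (array([0.5782, 0.0191, 0.0434]), [np.float64(1.0), np.float64(1.0)])
top@50 [0.57696414 0.02133237 0.05      ] side@50 [0.57323626 0.00827469 0.05      ] w@50 [0.57828539 0.02128678 0.05      ]
(array([357.85714286, 237.19047619]), np.int32(21)) (array([279.21311475, 262.62295082]), np.int32(61)) pin (array([ 0.47  , -0.2643,  0.0426]), [np.float64(0.4), np.float64(0.4)])
[('t', array([0.43627591, 0.00688484, 1.52967912])), ('s', array([ 0.10346189, -1.28201131,  0.8469281 ]))]
```

Top and wrist views agree, and the side view reads about 8 mm low. The real fingertip is clearly higher than the nominal +25 mm, so I'll continue the gentle touch-down.

Request:
send_rows([
  [-1,0,-2,0,0,0],
  [0,0,-2,0,0,0],
  [0,0,0,0,0,0],
])

```text
time: 5.47
tool_pos: [0.5461, 0.0247, 0.0355]
ee_rot: [3.141, 0.005, 3.024]
wrist_force: [-3.0, -0.1, 12.5]
width: 0.0002
finger_force: 6.3
```

Request:
send_rows([
  [0,0,-2,0,0,0],
  [0,0,-2,0,0,0],
  [0,0,0,0,0,0],
])

```text
time: 5.72
tool_pos: [0.5492, 0.0244, 0.0354]
ee_rot: [3.141, 0.013, 3.024]
wrist_force: [-2.2, -0.1, 21.9]
width: 0.0004
finger_force: 11.4
```

Contact was at TCP z = 35.5 on the 44 mm face, so the real fingertip is about 8.5 mm behind the reported TCP. The wrist image geometry gives the same figure. Tip height is therefore TCP z + 8.5 mm and grasp height is TCP z + 27.5 mm. Now I'll back off and push properly.

Request:
send_rows([
  [0,0,10,0,0,0],
  [0,0,20,0,0,0],
  [-20,2,0,0,0,0],
  [-20,2,0,0,0,0],
  [0,0,0,0,0,0],
])

```text
time: 6.13
tool_pos: [0.5014, 0.0293, 0.0575]
ee_rot: [3.142, -0.003, 3.024]
wrist_force: [0.1, 0.7, 0.6]
width: 0.0005
finger_force: 0.0
```

Request:
send_rows([
  [0,0,-18,0,0,0],
  [0,0,-18,0,0,0],
  [0,0,0,0,0,0],
])

```text
time: 6.38
tool_pos: [0.5017, 0.0289, 0.0181]
ee_rot: [-3.141, -0.007, 3.024]
wrist_force: [-1.3, -0.2, -0.7]
width: 0.0004
finger_force: 0.0
```

Request:
send_rows([
  [9,-1,0,0,0,0],
  [9,-1,0,0,0,0],
  [5,-0.5,0,0,0,0],
  [4,-0.5,0,0,0,0],
  [4,-0.5,0,0,0,0],
  [0,0,0,0,0,0],
])

```text
time: 6.88
tool_pos: [0.5363, 0.0252, 0.0223]
ee_rot: [3.141, 0.001, 3.024]
wrist_force: [-1.0, -0.2, 0.7]
width: 0.0003
finger_force: 0.5
```

Request:
send_rows([
  [3,-0.3,0,0,0,0],
  [3,-0.3,0,0,0,0],
  [0,0,0,0,0,0],
])

```text
time: 7.13
tool_pos: [0.5387, 0.025, 0.0219]
ee_rot: [-3.141, -0.007, 3.024]
wrist_force: [-8.8, 0.5, 7.3]
width: 0.0005
finger_force: 4.8
```

Request:
send_rows([
  [2,-0.2,0,0,0,0],
  [2,-0.2,0,0,0,0],
  [0,0,0,0,0,0],
])

```text
time: 7.38
tool_pos: [0.5386, 0.025, 0.0219]
ee_rot: [-3.141, -0.016, 3.024]
wrist_force: [-19.9, 1.6, 15.6]
width: 0.0005
finger_force: 9.8
```

```bash
cat >> h.py <<'E'
def hs(f):
    import pickle
    m,im=snap("wrist",f+".png");pickle.dump((m,im),open(f+".pkl","wb"));return m,im
E
python3 - <<'E'
from h import *
m,im=hs("w5")
a=proj(m,[.587,.095,.028]);b=proj(m,[.5535,.1063,.016]);print(a,b)
u0,v0=int(min(a[0],b[0]))-70,int(min(a[1],b[1]))-40
c=im[max(0,v0):v0+150,max(0,u0):u0+200];print(u0,v0)
c=np.clip(cv2.resize(c,None,fx=4,fy=4,interpolation=cv2.INTER_CUBIC).astype(float)*1.4,0,255).astype(np.uint8);cv2.imwrite("pics/c5.png",c[:,:,::-1]);st()
E
```

```text
(np.float64(393.7409175488802), np.float64(301.3330317660129)) (np.float64(402.91389430707136), np.float64(245.39948399847958))
323 205
time 7.4333
tool_pos [0.5386 0.025  0.022 ]
ee_rot [-3.1408 -0.0152  3.0242]
wrist_force [-18.703    2.6196  14.839 ]
width 0.0004
finger_force 9.6744
joint_positions [-5.8900e-02  1.7610e-01  1.6277e+00  1.0000e-04  1.3530e+00 -1.5123e+00]
```

View pics/c5.png

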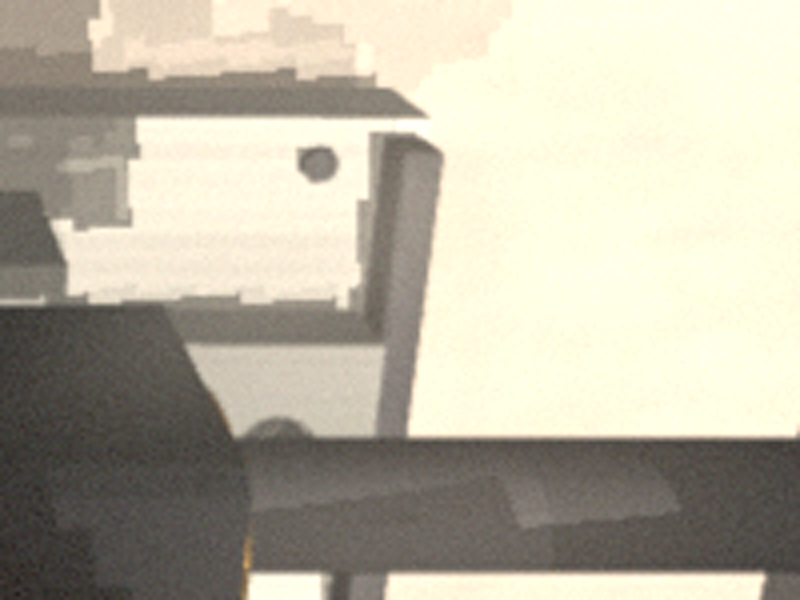

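The crop shows the base screw at (318,163) and the ear's front edge at row 343, now well away from the base front. I'll work out how far it slid and whether the 20 N means it's at the stop.

Run:
```python
from h import *
import pickle
for f,e,s in(("w2",(386,185+195/3.478),(386,216)),("w5",(323+280/4,205+343/4),(323+318/4,205+163/4))):
    m,im=pickle.load(open(f+".pkl","rb"));a=onz(m,*e,.028);b=onz(m,*s,.016);print(f,a.round(4),b.round(4),((a-b)*1000).round(1))
```

```text
w2 [0.5688 0.1019 0.028 ] [0.5535 0.1063 0.016 ] [15.3 -4.4 12. ]
w5 [0.5792 0.0947 0.028 ] [0.5537 0.106  0.016 ] [ 25.4 -11.3  12. ]
```

It slid about 10 mm and is now solid at 20 N against about 4 N of friction, so it's at the stop. I'll verify from above and locate the pin in the same view.

Request:
send_rows([
  [-8,1,0,0,0,0],
  [-8,1,10,0,0,0],
  [0,0,40,0,0,0],
  [0,0,40,0,0,0],
  [0,0,40,0,0,0],
  [0,0,40,0,0,0],
])

```text
time: 7.93
tool_pos: [0.5299, 0.0262, 0.1937]
ee_rot: [3.141, 0.003, 3.024]
wrist_force: [0.8, 0.3, -0.3]
width: 0.0006
finger_force: 0.0
```

Request:
send_rows([
  [17,-30,0,0,0,0.012],
  [17,-30,0,0,0,0.012],
  [17,-30,0,0,0,0],
  [17,-30,0,0,0,0],
  [8,-5,0,0,0,0],
  [0,0,0,0,0,0],
  [0,0,0,0,0,0],
  [0,0,0,0,0,0],
], grip=40)

```text
time: 8.6
tool_pos: [0.6051, -0.0976, 0.1919]
ee_rot: [3.141, 0.0, 3.049]
wrist_force: [-0.7, 0.5, -0.2]
width: 0.04
finger_force: 0.0
```

Run:
```python
from h import *
m,im=hs("w6");st()
for n,X in(("ej",[.588,.021,.05]),("hole",[.597,.094,.028]),("pin",[.47,-.264,.06]),("s1",[.5535,.1063,.016])):print(n,np.round(proj(m,X),1))
```

```text
time 8.65
tool_pos [ 0.6051 -0.0974  0.1921]
ee_rot [3.1412e+00 6.0000e-04 3.0493e+00]
wrist_force [-0.042  -0.0834 -0.2252]
width 0.0401
finger_force 0.0
joint_positions [-2.5230e-01  2.2830e-01  1.2193e+00  5.0000e-04  1.6935e+00 -1.7308e+00]
ej [388.9 166.4]
hole [446.9 165.5]
pin [92.9 73. ]
s1 [454.1 124.9]
```

View pics/w6.png

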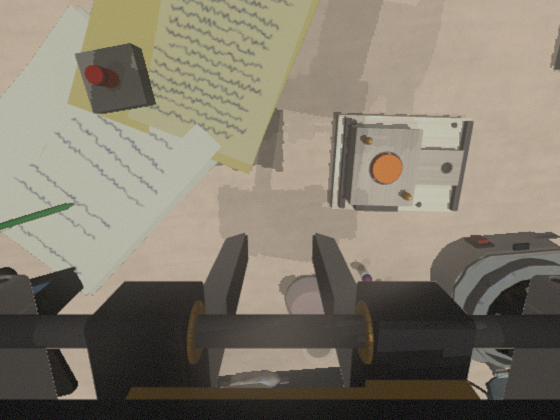

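The wrist view shows the lower half against the +x stop, with the ejector at (387,168), dowels at (369,141) and (408,197), and the ear hole at (447,168). The stand is at (115,77) with the red head at (97,75). From here I'll only use numbers.

```bash
cat >> h.py <<'E'
def hsvm(im):
    return cv2.split(cv2.cvtColor(im,cv2.COLOR_RGB2HSV))
def redm(im):
    H,S,V=hsvm(im);return (((H<8)|(H>172))&(S>110)).astype(np.uint8)
def darkblob(im,u,v,r):
    g=cv2.cvtColor(im,cv2.COLOR_RGB2GRAY);w=g[v-r:v+r+1,u-r:u+r+1]
    th=(int(w.min())+int(np.median(w)))/2
    return blob((g<th).astype(np.uint8),u,v,r)
E
python3 - <<'E'
from h import *
import pickle
m,im=pickle.load(open("w6.pkl","rb"));H,S,V=hsvm(im)
org=((H<15)&(S>150)).astype(np.uint8);br=((H>8)&(H<30)&(S>90)).astype(np.uint8)
e=blob(org,387,168,22);Q=[onz(m,*e[0],.05)]
for u,v in((369,141),(408,197)):
    b=blob(br,u,v,9);Q.append(onz(m,*b[0],.054));print(b[0],b[1])
h=darkblob(im,447,168,9);Q.append(onz(m,*h[0],.027));print(h[0],h[1]);Q=np.array(Q);print((Q*1000).round(1))
print(fit2([[0,0],[-.029,-.024],[.029,.024],[0,.075]],Q[:,:2]))
sc=[]
for u,v in((455,125),(419,205)):
    b=darkblob(im,u,v,6);sc.append(onz(m,*b[0],.016));print("screw",b[0],b[1],(sc[-1]*1000).round(1))
r=blob(redm(im),98,75,22);pts=np.argwhere(r[2])[:,::-1].astype(np.float32);print("red",r[0],r[1],cv2.minAreaRect(pts),(onz(m,*r[0],.048)*1000).round(1))
for X in([.47,-.264,.062],[.47,-.264,.03]):print(proj(m,X))
print(np.percentile(pts[:,0],[0,5,95,100]))
E
```

```text
[367.65909091 140.18181818] 44
[406.37735849 195.73584906] 53
[446.20430108 167.44086022] 93
[[589.7  18.6  50. ]
 [558.1  -2.1  54. ]
 [620.9  38.3  54. ]
 [599.3  93.8  27. ]]
(np.float64(-0.12476393701290335), array([0.58967111, 0.01856761]), array([[-0.1, -0. ],
       [-0.2,  0.5],
       [ 0.5,  0.4],
       [-0.3, -0.9]]))
screw [453.76 124.8 ] 25 [553.3 105.9  16. ]
screw [418.18181818 204.13636364] 22 [643.4  67.8  16. ]
red [94.70846395 74.46708464] 319 ((95.0, 74.5), (19.0, 20.0), 90.0) [ 469.2 -269.1   48. ]
(np.float64(91.69750312777253), np.float64(72.7370521020263))
(np.float64(109.47952325181689), np.float64(77.22637961191417))
[ 85.  86. 103. 105.]
```

The fit is good, within 1 mm. The parting face is at (589.7,18.6) with yaw -0.125, and the hole at (599.2,93.4) sits at the base centre, so the lower half is home. Next I'll take a closer look at the pin.

Request:
send_rows([
  [-15,-33,-4,0,0,-0.006],
  [-15,-33,-4,0,0,-0.006],
  [-15,-33,-4,0,0,-0.006],
  [-15,-33,-4,0,0,-0.006],
  [-15,-33,-4,0,0,-0.006],
  [0,0,0,0,0,0],
  [0,0,0,0,0,0],
  [0,0,0,0,0,0],
])

```text
time: 9.32
tool_pos: [0.5306, -0.2624, 0.1724]
ee_rot: [3.141, 0.001, 3.019]
wrist_force: [0.3, -0.6, -0.2]
width: 0.0402
finger_force: 0.0
```

Run:
```python
from h import *
m,im=hs("w7");st()
u,v=np.round(proj(m,[.4718,-.262,.062])).astype(int);print(u,v)
H,S,V=hsvm(im);mk=((((H<8)|(H>172))&(S>60))).astype(np.uint8)
r=blob(mk,u,v,40);pts=np.argwhere(r[2])[:,::-1].astype(np.float32);print("red",r[0],r[1],cv2.minAreaRect(pts),pts.min(0),pts.max(0))
vals=np.array([V[int(p[1]),int(p[0])] for p in pts]);print(np.percentile(vals,[5,25,50,75,95]))
for row in range(int(pts[:,1].min()),int(pts[:,1].max())+1,2):
    q=pts[pts[:,1]==row];print(row,q[:,0].min(),q[:,0].max(),V[row,int(q[:,0].min()):int(q[:,0].max())+1:3])
```

```text
time 9.3667
tool_pos [ 0.5309 -0.262   0.1724]
ee_rot [3.1412e+00 1.2000e-03 3.0198e+00]
wrist_force [ 0.8045  0.6756 -0.4444]
width 0.0399
finger_force 0.0
joint_positions [-5.5470e-01  1.8580e-01  1.3083e+00  8.0000e-04  1.6466e+00 -2.0037e+00]
272 139
red [270.70629371 138.69230769] 286 ((271.0, 138.5), (19.0, 18.0), 90.0) [262. 129.] [280. 148.]
[ 97.   112.   114.   117.   170.75]
129 269.0 271.0 [92]
131 266.0 276.0 [130 176 117 111]
133 263.0 278.0 [ 85 134 121 110 115  93]
135 263.0 279.0 [106 113 112 115 115 116]
137 262.0 279.0 [102 112 114 113 116 114]
139 262.0 280.0 [105 114 116 116 114 111  91]
141 262.0 279.0 [ 97 115 116 115 109 116]
143 263.0 278.0 [105 130 133 112 113 113]
145 264.0 277.0 [112 175 173 114 110]
147 266.0 275.0 [107 165 108  99]
```

The pin is at about (471.5,-263.3). I'll align over it and descend.

Request:
send_rows([
  [-30,-0.6,0,0,0,0],
  [-29.4,-0.6,-20,0,0,0],
  [0,0,-40,0,0,0],
  [0,0,-30,0,0,0],
  [0,0,0,0,0,0],
  [0,0,0,0,0,0],
  [0,0,0,0,0,0],
])

```text
time: 9.95
tool_pos: [0.4726, -0.2646, 0.084]
ee_rot: [-3.14, 0.003, 3.02]
wrist_force: [1.3, 0.9, 0.0]
width: 0.0404
finger_force: 0.0
```

Request:
send_rows([
  [-1,1.2,-20,0,0,0],
  [0,0,-20,0,0,0],
  [0,0,-12,0,0,0],
  [0,0,-4,0,0,0],
  [0,0,0,0,0,0],
  [0,0,0,0,0,0],
])

```text
time: 10.45
tool_pos: [0.471, -0.2642, 0.0273]
ee_rot: [-3.141, 0.002, 3.018]
wrist_force: [0.5, 0.5, 0.2]
width: 0.0403
finger_force: 0.0
```

Request:
send_rows([
  [0,0,0,0,0,0],
  [0,0,0,0,0,0],
  [0,0,0,0,0,0],
  [0,0,0,0,0,0],
  [0,0,0,0,0,0],
], grip=10)

```text
time: 10.87
tool_pos: [0.4703, -0.2639, 0.0265]
ee_rot: [-3.141, 0.001, 3.018]
wrist_force: [0.1, 0.4, 2.1]
width: 0.0171
finger_force: 30.0
```

Request:
send_rows([
  [0,0,4,0,0,0],
  [0,0,4,0,0,0],
  [0,0,10,0,0,0],
  [0,0,20,0,0,0],
  [0,0,20,0,0,0],
  [0,0,20,0,0,0],
  [0,0,20,0,0,0],
  [0,0,0,0,0,0],
])

```text
time: 11.53
tool_pos: [0.4724, -0.2655, 0.1297]
ee_rot: [-3.137, 0.009, 3.018]
wrist_force: [0.5, -0.9, 0.8]
width: 0.0178
finger_force: 30.0
```

Run:
```python
from h import *
m,im=hs("w8");st()
o=sensors.get_obs();p=o["tool_pos"]
r=blob(redm(im),int(proj(m,p)[0]),int(proj(m,p+[0,0,.03])[1]),60)
pts=np.argwhere(r[2]);print(r[0],r[1],pts.min(0),pts.max(0),"head top expected",[np.round(proj(m,p+[0,0,d]),1).tolist() for d in(.0347,.0027)])
```

```text
time 11.5833
tool_pos [ 0.4715 -0.2648  0.1271]
ee_rot [-3.1386  0.0057  3.0178]
wrist_force [ 0.1571  0.3063 -1.1955]
width 0.017
finger_force 29.9999
joint_positions [-6.1660e-01  8.5600e-02  1.5109e+00  1.0000e-04  1.5386e+00 -2.0636e+00]
[279.89650712 265.39586028] 773 [249 264] [281 295] head top expected [[280.4, 262.3], [280.5, 240.0]]
```

The grip is good. The pin sits about 1.1 mm to +x of the TCP, so the TCP target over the hole is (598.1,93.4). Carrying it over.

Request:
send_rows([
  [12.7,35.8,0,0,0,0],
  [12.7,35.8,0,0,0,0],
  [12.7,35.8,0,0,0,0],
  [12.7,35.8,0,0,0,0],
  [12.7,35.8,0,0,0,0],
  [12.7,35.8,0,0,0,0],
  [12.7,35.8,0,0,0,0],
  [12.7,35.8,0,0,0,0],
])

```text
time: 12.25
tool_pos: [0.5708, 0.0246, 0.122]
ee_rot: [-3.141, -0.003, 3.018]
wrist_force: [1.2, -1.3, -0.4]
width: 0.0176
finger_force: 30.0
```

Request:
send_rows([
  [12.5,36,0,0,0,0],
  [12.5,35.8,0,0,0,0],
  [0,0,-20,0,0,0],
  [0,0,-20,0,0,0],
  [0,0,-20,0,0,0],
  [0,0,0,0,0,0],
  [0,0,0,0,0,0],
  [0,0,0,0,0,0],
])

```text
time: 12.92
tool_pos: [0.5965, 0.0944, 0.064]
ee_rot: [3.142, -0.0, 3.017]
wrist_force: [0.1, 0.2, -0.9]
width: 0.0174
finger_force: 30.0
```

Run:
```python
from h import *
for i in range(3):
    m,im=hs("w9");o=sensors.get_obs();p=o["tool_pos"];print(p.round(4),o["ee_rot"].round(3),o["wrist_force"].round(1))
r=blob(redm(im),280,265,60);print(r[0],r[1],np.round(proj(m,p+[0.0011,0,.0355]),1))
# shank tip and hole in this view
print("hole exp",np.round(proj(m,[.5992,.0934,.028]),1),"tip",np.round(proj(m,p+[.0011,0,-.0215]),1))
```

```text
[0.5972 0.0943 0.0649] [3.141e+00 2.000e-03 3.017e+00] [ 0.2 -0.2 -0.5]
[0.5975 0.0943 0.0654] [3.141e+00 3.000e-03 3.017e+00] [ 0.2 -0.4 -0.4]
[0.5976 0.0943 0.0656] [3.141e+00 3.000e-03 3.017e+00] [ 0.3 -0.4 -0.7]
[279.63712575 264.87305389] 835 [280.1 268.4]
hole exp [278.7 224.9] tip [279.9 231.5]
```

Run:
```python
from h import *
m,im=hs("w10");o=sensors.get_obs();p=o["tool_pos"];print(p.round(4))
print("hole exp",np.round(proj(m,[.5992,.0934,.028]),1),"tip(0)",np.round(proj(m,p+[0,0,-.0215]),1),"org",np.round(proj(m,p+[0,0,.0035]),1))
g=cv2.cvtColor(im,cv2.COLOR_RGB2GRAY)
for r in range(200,262,2):print(r,*["%3d"%x for x in g[r,256:304:2]])
```

```text
[0.5975 0.0943 0.0655]
hole exp [278.7 224.8] tip(0) [279.7 229.7] org [279.7 243.2]
200 103 107  99 101 108 109 102 105 103 106 104 105 105 105 101 105 108 166 124 105 104 103  83  69
202 103 117 111 111 115 105  89  89  86 101 107 104 107 110 104 105 111 176 132 108 106 107  82  64
204  93  98  97  93  96  88  87  85  86 104 105 102 107 102 106 101 111 155 124 107 103 105  84  68
206  98  97  96 100  96  95  87  85  88 101 106 104 107 108 106 104 102 104 105 106 109 108  90  67
208  96  98  98 100  99  94  86  90  86  98 102 101 106 103 105 105 106 108 107 103 103 107  86  67
210  99 100  96  96  96  98  90  86  87  89  88 102 101 104 103  94  91  87  88  87  87  89  80  63
212  97  93  94  95  96  97  86  85  86  86  81  85  84  82  90  87  84  88  90  87  87  86  72  64
214  96  97  98  96  95  97  87  92  88  87  87  87  84  90  87  89  89  88  86  87  92  89  74  69
216  96  96  97  97  94  96  96  88  84  86  85  85  85  84  84  86  86  87  87  86  90  96  76  67
218  91  97  91  99  93  95  97  93  96  88  94  96  96  93  86  88  87  86  91  89  94  99  75  70
220  92  90  95
[... 1384 characters left out ...]

248  83  82  81  52  42  56  56  50  52  46  43  45  46  41  50  48  48  53  58  51  45  61  84  86
250  80  80  79  47  40  53  49  40  48  57  60  55  57  56  56  51  45  45  54  53  46  47  81  85
252  83  83  80  43  42  56  39  57  59  56  56  60  53  58  58  56  54  49  47  53  52  49  86  85
254  80  85  71  45  47  47  57  53  57  61  61  64  67  67  63  55  58  58  52  46  50  45  84  85
256  85  87  63  46  46  53  58  57  59  61  61  60  65  61  58  66  62  59  59  48  43  54  78  85
258  82  84  55  43  44  55  60  59  65  62  64  62  65  59  62  65  63  61  61  57  46  44  75  85
260  84  79  48  45  47  59  57  59  60  61  60  61  61  63  63  65  61  65  62  64  43  48  66  82
```

The hole is at about col 279, rows 219–231, as predicted, and the shank tip is at about row 227 almost over it. I'll nudge by (+1.1,-0.8) and descend, watching force.

Request:
send_rows([
  [1.1,-0.8,-4,0,0,0],
  [0,0,-6,0,0,0],
  [0,0,-4,0,0,0],
  [0,0,-3,0,0,0],
  [0,0,0,0,0,0],
])

```text
time: 13.53
tool_pos: [0.5966, 0.0936, 0.0453]
ee_rot: [-3.141, -0.003, 3.018]
wrist_force: [0.3, -0.3, -1.3]
width: 0.0172
finger_force: 30.0
```

Request:
send_rows([
  [0,0,-2,0,0,0],
  [0,0,-2,0,0,0],
  [0,0,0,0,0,0],
])

```text
time: 13.78
tool_pos: [0.5974, 0.0938, 0.0423]
ee_rot: [-3.142, -0.001, 3.018]
wrist_force: [-0.7, -0.3, -0.7]
width: 0.0172
finger_force: 30.0
```

It's entering freely.

Request:
send_rows([
  [0.5,0,-3,0,0,0],
  [0.5,0,-3,0,0,0],
  [0,0,-2,0,0,0],
  [0,0,0,0,0,0],
])

```text
time: 14.12
tool_pos: [0.5981, 0.0937, 0.034]
ee_rot: [-3.141, -0.001, 3.018]
wrist_force: [-0.4, 0.6, -1.4]
width: 0.0174
finger_force: 30.0
```

Request:
send_rows([
  [0,0,-2,0,0,0],
  [0,0,-2,0,0,0],
  [0,0,-2,0,0,0],
  [0,0,0,0,0,0],
])

```text
time: 14.45
tool_pos: [0.5982, 0.0937, 0.0282]
ee_rot: [-3.142, -0.001, 3.018]
wrist_force: [0.7, -0.3, -0.7]
width: 0.0174
finger_force: 30.0
```

Request:
send_rows([
  [0,0,-1.5,0,0,0],
  [0,0,-1.5,0,0,0],
  [0,0,0,0,0,0],
])

```text
time: 14.7
tool_pos: [0.5984, 0.0937, 0.0254]
ee_rot: [-3.142, -0.001, 3.018]
wrist_force: [-0.2, 0.0, -0.6]
width: 0.0172
finger_force: 30.0
```

Request:
send_rows([
  [0,0,-1,0,0,0],
  [0,0,-1,0,0,0],
  [0,0,0,0,0,0],
])

```text
time: 14.95
tool_pos: [0.5987, 0.0938, 0.0245]
ee_rot: [3.141, 0.0, 3.018]
wrist_force: [-1.8, -1.2, 3.0]
width: 0.0175
finger_force: 30.0
```

Seated at exactly the predicted height. One firm press, release, then rise and look.

Request:
send_rows([
  [0,0,-1.5,0,0,0],
  [0,0,0,0,0,0],
])

```text
time: 15.12
tool_pos: [0.5988, 0.0938, 0.0244]
ee_rot: [3.141, 0.001, 3.018]
wrist_force: [-3.3, -0.1, 8.2]
width: 0.0174
finger_force: 30.0
```

Request:
send_rows([
  [0,0,0,0,0,0],
  [0,0,0,0,0,0],
  [0,0,0,0,0,0],
  [0,0,0,0,0,0],
], grip=34)

```text
time: 15.45
tool_pos: [0.5984, 0.0937, 0.0218]
ee_rot: [3.142, -0.001, 3.018]
wrist_force: [-0.9, -0.0, -0.9]
width: 0.0335
finger_force: 0.0
```

Request:
send_rows([
  [0,0,10,0,0,0],
  [0,0,30,0,0,0],
  [0,0,40,0,0,0],
  [0,0,40,0,0,0],
  [0,0,40,0,0,0],
  [0,0,0,0,0,0],
])

```text
time: 15.95
tool_pos: [0.6031, 0.0941, 0.1942]
ee_rot: [3.138, 0.018, 3.018]
wrist_force: [0.7, -0.2, 1.7]
width: 0.0336
finger_force: 0.0
```

Request:
send_rows([
  [-11,26,0,0,0,0],
  [-11,26,0,0,0,0],
  [-11,26,0,0,0,0],
  [-11,26,0,0,0,0],
  [-11,26,0,0,0,0],
  [0,0,0,0,0,0],
  [0,0,0,0,0,0],
  [0,0,0,0,0,0],
])

```text
time: 16.62
tool_pos: [0.5438, 0.2234, 0.1825]
ee_rot: [-3.141, 0.001, 3.018]
wrist_force: [-0.2, 0.7, -0.9]
width: 0.0339
finger_force: 0.0
```

Request:
send_rows([
  [0,0,0,0,0,0],
  [0,0,0,0,0,0],
])

```text
time: 16.78
tool_pos: [0.5441, 0.2226, 0.1823]
ee_rot: [-3.141, 0.0, 3.016]
wrist_force: [-0.2, -0.3, -0.5]
width: 0.0338
finger_force: 0.0
```

Run:
```python
from h import *
m,im=hs("w11");st()
u,v=np.round(proj(m,[.5992,.0934,.06])).astype(int);print("pin exp",u,v)
r=blob(redm(im),u,v,14)
if r: print("pin",r[0],r[1],(onz(m,*r[0],.06)*1000).round(1))
g=cv2.cvtColor(im,cv2.COLOR_RGB2GRAY)
u,v=np.round(proj(m,[.465,.259,.05])).astype(int);print(u,v)
for th in(50,60,70):
    b=blob((g<th).astype(np.uint8),u,v,45);rr=cv2.minAreaRect(np.argwhere(b[2])[:,::-1].astype(np.float32));print(th,b[0].round(1),b[1],rr)
w=(g>150)&(hsvm(im)[1]<35)
b=blob(w.astype(np.uint8),u,v,70);rr=cv2.minAreaRect(np.argwhere(b[2])[:,::-1].astype(np.float32));print("plate",b[1],rr)
for q in cv2.boxPoints(rr):print((onz(m,*q,.02)*1000).round(1))
```

```text
time 16.8333
tool_pos [0.5441 0.2227 0.1823]
ee_rot [-3.1415  0.      3.016 ]
wrist_force [ 0.102  -0.5996 -0.3091]
width 0.0339
finger_force 0.0
joint_positions [ 2.9210e-01  1.7490e-01  1.3016e+00 -1.0000e-04  1.6652e+00 -1.1532e+00]
pin exp 168 260
pin [169.22488038 259.29665072] 209 [598.7  94.9  60. ]
306 112Traceback (most recent call last):
  File "<stdin>", line 9, in <module>
TypeError: 'NoneType' object is not subscriptable
```

The pin is standing in the hole at (598.7,94.9). The rib thresholds need adjusting.

Run:
```python
from h import *
import pickle
m,im=pickle.load(open("w11.pkl","rb"));g=cv2.cvtColor(im,cv2.COLOR_RGB2GRAY)
for r in range(50,180,5):print(r,*["%3d"%x for x in g[r,245:380:5]])
```

```text
50 163 165 164 184 182 183 183 184 183 183 182 182 184 174 173 170 169 172 171 171 171 170 168 168 172 171 167
55 165 164 166 183 182 184 182 186 186 183 182 184 184 176 173 172 173 173 175 171 168 171 168 169 167 168 169
60 163 164 164 180 185 184 186 181 184 182 183 181 180 175 172 172 171 171 176 172 171 167 169 166 168 168 172
65 164 163 160 162 168 163 181 177 180 178 182 182 182 168 168 170 173 172 175 173 166 169 171 168 169 170 169
70 161 163 163 155 155 154 149 170 174 172 171 171 170 167 169 168 171 176 173 172 172 170 169 173 168 169 170
75 165 165 159 152 156 155 103 197 201 198 201 204 193 191 191 190 195 199 195 198 173 171 172 174 170 173 168
80 165 164 155 151 153 155  99 177 140 176 194 198 197 190 192 191 196 198 199 201 170 171 171 171 171 170 170
85 163 163 154 151 152 151  98 169 171 102 136 126 183 174 197 194 195  97 113 197 171 170 170 173 170 172 172
90 161 161 153 151 153 156 102 170 145 184 134 126  75  75  80  79 195 197 196 197 175 170 170 168 168 168 169
95 160 164 156 155 155 155 100 165 167 193 126 127  75  80  82  75 198 197 198 199 173 171 170 173 17
[... 1101 characters left out ...]
 178 178 177 179 179 176 181
150 122 125 129 125 123 128 129 133 127 192 185 185 181 198 203 200 199 197 201 179 179 176 177 175 178 179 179
155 127 127 128 123 126 128 127 128 183 184 179 161 163 162 178 182 180 178 182 178 180 178 180 179 178 180 179
160 129 126 131 130 127 128 127 127 180 182 183 160 161 160 177 178 177 182 179 180 181 184 178 179 181 180 183
165 128 128 131 125 125 125 120 124 167 177 179 175 159 164 168 179 182 180 179 178 180 176 178 181 181 183 179
170 130 167 181 154 128 131 131 128 180 175 182 181 158 161 156 178 180 179 181 182 183 181 178 178 181 179 179
175 139 180 185 179 187 183 177 143 180 183 183 183 168 164 162 173 179 180 178 178 182 183 178 179 178 178 179
```

Run:
```python
from h import *
import pickle
m,im=pickle.load(open("w11.pkl","rb"));g=cv2.cvtColor(im,cv2.COLOR_RGB2GRAY)
for th in(88,92):
    b=blob(cv2.morphologyEx((g<th).astype(np.uint8),cv2.MORPH_OPEN,np.ones((5,5))),311,112,34)
    rr=cv2.minAreaRect(np.argwhere(b[2])[:,::-1].astype(np.float32));print(th,b[0].round(1),b[1],rr)
    C=onz(m,*rr[0],.054);bp=np.array([onz(m,*q,.054) for q in cv2.boxPoints(rr)])[:,:2];e=[bp[1]-bp[0],bp[2]-bp[1]];e.sort(key=np.linalg.norm);print("rib",(C*1000).round(1),(onz(m,*b[0],.054)*1000).round(1),[np.linalg.norm(x)*1000 for x in e],np.arctan2(e[1][1],e[1][0]))
hq=[]
for u,v in((289,85),(328,143),(332,85),(285,141)):
    b=darkblob(im,u,v,7);hq.append(onz(m,*b[0],.018));print(b[0].round(1),b[1],(hq[-1]*1000).round(1))
hq=np.array(hq)[:,:2]
print(fit2([[-.029,-.024],[.029,.024],[-.029,.024],[.029,-.024]],hq))
```

```text
88 [310.1 112.4] 973 ((310.0916748046875, 112.57579803466797), (19.263887405395508, 51.465492248535156), 2.726310968399048)
rib [465.7 262.5  54. ] [465.5 262.5  54. ] [np.float64(18.437296692008296), np.float64(48.13416550035456)] 2.9833946677974197
92 [310.1 112.5] 1004 ((310.04742431640625, 112.45669555664062), (19.661516189575195, 51.673919677734375), 2.602562189102173)
rib [465.6 262.5  54. ] [465.6 262.5  54. ] [np.float64(18.813652778799298), np.float64(48.32263282043027)] 2.985440425846819
[288.2  84.3] 42 [433.7 245.8  18. ]
[329.1 141.7] 70 [499.  283.8  18. ]
[332.1  85.8] 39 [441.1 291.9  18. ]
[285.5 140.8] 32 [491.8 235.8  18. ]
(np.float64(-0.15432775022247527), array([0.46640301, 0.26432384]), array([[ 0.4, -0.7],
       [-0.2, -0.2],
       [ 0.3,  0.6],
       [-0.5,  0.4]]))
```

The rib is at (465.7,262.7) with yaw -0.156. I'll approach it.

Request:
send_rows([
  [-26,13.4,0,0,0,-0.01],
  [-26,13.4,0,0,0,-0.01],
  [-26.3,13.3,-20,0,0,-0.01],
  [0,0,-40,0,0,0],
  [0,0,-40,0,0,0],
  [0,0,-12,0,0,0],
  [0,0,0,0,0,0],
  [0,0,0,0,0,0],
], grip=36)

```text
time: 17.5
tool_pos: [0.4659, 0.2634, 0.0708]
ee_rot: [-3.141, -0.0, 2.987]
wrist_force: [0.4, -0.5, 0.5]
width: 0.0357
finger_force: 0.0
```

Request:
send_rows([
  [0,0,0,0,0,0],
  [0,0,0,0,0,0],
])

```text
time: 17.67
tool_pos: [0.4676, 0.2644, 0.0734]
ee_rot: [3.139, 0.005, 2.987]
wrist_force: [0.1, 0.0, -0.2]
width: 0.0362
finger_force: 0.0
```

Request:
send_rows([
  [-1.5,-1.5,-20,0,0,0],
  [0,0,-20,0,0,0],
  [0,0,-10,0,0,0],
  [0,0,-5,0,0,0],
  [0,0,0,0,0,0],
  [0,0,0,0,0,0],
  [0,0,0,0,0,0],
])

```text
time: 18.25
tool_pos: [0.4649, 0.2628, 0.0168]
ee_rot: [3.14, 0.002, 2.988]
wrist_force: [-0.1, 0.0, 0.1]
width: 0.036
finger_force: 0.0
```

Request:
send_rows([
  [0,0,0,0,0,0],
  [0,0,0,0,0,0],
  [0,0,0,0,0,0],
  [0,0,0,0,0,0],
  [0,0,0,0,0,0],
], grip=8)

```text
time: 18.67
tool_pos: [0.4643, 0.2629, 0.016]
ee_rot: [3.14, 0.001, 2.988]
wrist_force: [-0.4, 1.8, 1.7]
width: 0.0179
finger_force: 30.0
```

The rib is gripped at 17.9 mm. Lift and carry it to above the dowels.

Request:
send_rows([
  [0,0,4,0,0,0],
  [0,0,8,0,0,0],
  [0,0,20,0,0,0],
  [0,0,30,0,0,0],
  [0,0,30,0,0,0],
  [0,0,8,0,0,0],
  [0,0,0,0,0,0],
])

```text
time: 19.25
tool_pos: [0.4657, 0.263, 0.1186]
ee_rot: [3.138, 0.006, 2.988]
wrist_force: [0.5, 0.5, -2.7]
width: 0.0177
finger_force: 30.0
```

Request:
send_rows([
  [15,-30,0,0,0,0.004],
  [15.5,-30.5,0,0,0,0.004],
  [15.5,-30.5,0,0,0,0.004],
  [15.5,-30.5,0,0,0,0.004],
  [15.5,-30.5,0,0,0,0.004],
  [15.5,-30.5,0,0,0,0.004],
  [15.5,-30.5,0,0,0,0.004],
  [15.5,-30.5,0,0,0,0.003],
])

```text
time: 19.92
tool_pos: [0.586, 0.0173, 0.112]
ee_rot: [-3.141, -0.005, 3.019]
wrist_force: [-0.7, 0.1, -2.5]
width: 0.0177
finger_force: 30.0
```

Request:
send_rows([
  [0,0,0,0,0,0],
  [0,0,0,0,0,0],
  [0,0,0,0,0,0],
  [0,0,0,0,0,0],
  [0,0,0,0,0,0],
])

```text
time: 20.33
tool_pos: [0.5864, 0.0202, 0.1146]
ee_rot: [3.141, -0.001, 3.021]
wrist_force: [-0.8, -0.6, -2.8]
width: 0.0177
finger_force: 30.0
```

Run:
```python
from h import *
from scipy.spatial.transform import Rotation as Ro
m,im=hs("w12");o=sensors.get_obs();p=o["tool_pos"];st()
a=o["ee_rot"][2]-np.pi;c,s=np.cos(a),np.sin(a)
P=lambda x,y,z:p+np.array([c*x-s*y,s*x+c*y,z])
g=cv2.cvtColor(im,cv2.COLOR_RGB2GRAY)
for n,x,y in(("h--",-.0275,-.024),("h-+",-.0275,.024)):
    u,v=np.round(proj(m,P(x,y,.004))).astype(int);print(n,u,v)
    for r in range(v-14,v+15,2):print(r,*["%3d"%q for q in g[r,u-16:u+17:2]])
u,v=np.round(proj(m,P(-.0405,0,.004))).astype(int);print("front edge",u,v)
for d in(-20,20):print(d,g[v-14:v+15,u+d])
```

```text
time 20.3833
tool_pos [0.5867 0.0201 0.115 ]
ee_rot [ 3.1414e+00 -7.0000e-04  3.0207e+00]
wrist_force [-0.0076 -0.1341 -2.3216]
width 0.0179
finger_force 29.9964
joint_positions [-6.2500e-02  1.9870e-01  1.4078e+00  3.0000e-04  1.5358e+00 -1.5123e+00]
h-- 240 202
188  98 120 118 115 117 116 114 120 113 113 114 117 115 117 118 119 121
190 100 116 120 118 117 117 115 119 119 118 115 121 118 117 119 121 120
192 100 117 121 117 116 116 115 115 119 116 115 120 115 117 116 120 123
194  97 114 120 120 117 115 115 110  98 113 114 118 115 117 119 123 119
196  99 101 120 116 117 103  71  83  91  92  92 105 116 115 117 121 124
198  97 101 121 117 109  81  77  84  93  95  91  93 106 118 119 119 124
200  96  97 116 119  96  79  76  83  91  97  93  93  92 113 117 118 118
202 100 102 112 117  92  83  84  84  91  90  90  91  85 109 118 121 118
204 100  96 116 118  92  82  79  84  87  85  81  84  88 114 118 116 119
206 101  98 104 116 103  86  85  82  87  87  85  80  85 115 119 118 120
208  97  97  98 120 115  92  83  84  83  84  81  85 111 117 118 117 122
210  98  99 104 116 117 116  99  87  84  89 
[... 899 characters left out ...]
 120
206 193 195 195 198 196 118  83  71  69  69  79 118 125 117 121 124 125
208 194 193 194 197 196 121 116  95  87  97 124 123 122 122 122 126 125
210 196 195 193 198 196 119 115 122 121 120 123 126 126 125 122 123 121
212 190 173 172 174 178 126  99 119 119 119 119 118 117 119 108 100 104
214 177 170 175 173 174 128  97 101 100  99 103 105 100 105 104 102 100
216 176 172 173 177 178 125  99 101 101  98 101 102 101 100 101 103 106
front edge 280 181
-20 [ 91 100 105  99  97  85  83  83  86  85  85  85  85  86  92 110 117 120
 119 122 118 119 117 118 120 117 118 117 119]
20 [ 90 106 101 102  99  91  87  85  86  85  88  87  87  89  99 112 119 118
 117 118 141 194 195 192 192 193 194 193 194]
```

Both plate holes appear within about 0.5 mm of prediction, so the plate is offset +1.8 mm in x from the TCP. I'll correct xy by (+1.2,-1.3), trim yaw and come down to just above the dowels.

Request:
send_rows([
  [1.2,-1.3,-15,0,0,-0.004],
  [0,0,-12,0,0,0],
  [0,0,-5,0,0,0],
  [0,0,0,0,0,0],
  [0,0,0,0,0,0],
  [0,0,0,0,0,0],
])

```text
time: 20.88
tool_pos: [0.5888, 0.0177, 0.0838]
ee_rot: [3.141, 0.001, 3.015]
wrist_force: [-0.4, -0.2, -2.3]
width: 0.0178
finger_force: 30.0
```

Request:
send_rows([
  [0,0,0,0,0,0],
  [0,0,0,0,0,0],
  [0,0,0,0,0,0],
])

```text
time: 21.13
tool_pos: [0.5889, 0.0175, 0.084]
ee_rot: [3.141, 0.001, 3.015]
wrist_force: [-0.5, 0.1, -2.9]
width: 0.018
finger_force: 30.0
```

Request:
send_rows([
  [-1.0,1.2,-2,0,0,0.002],
  [0,0,-2,0,0,0],
  [0,0,0,0,0,0],
  [0,0,0,0,0,0],
])

```text
time: 21.47
tool_pos: [0.5872, 0.0188, 0.0789]
ee_rot: [3.142, -0.001, 3.017]
wrist_force: [-0.2, 0.2, -3.4]
width: 0.0178
finger_force: 30.0
```

Run:
```python
from h import *
m,im=hs("w13");o=sensors.get_obs();print(o["tool_pos"].round(4),o["ee_rot"].round(4),o["wrist_force"].round(1))
H,S,V=hsvm(im)
print("hole exp 240.3,202.8; dowel nose exp",np.round(proj(m,[.5579,-.0016,.06]),1))
for r in range(192,214,1):print(r,*["%3d"%(S[r,c]) for c in range(226,256,2)],"|",*["%3d"%(V[r,c]) for c in range(226,256,2)])
```

```text
[0.5873 0.0187 0.0791] [ 3.1416e+00 -4.0000e-04  3.0168e+00] [ 0.1 -0.1 -3.9]
hole exp 240.3,202.8; dowel nose exp [244.8 194.6]
192  32  38  35  33  30  35  35  31  36  33  33  33  37  35  30 | 113 122 125 122 119 118 125 124 126 125 123 124 125 125 127
193  37  30  33  35  35  35  30  31  37  31  27  31  29  32  36 | 123 129 123 124 125 125 126 123 125 125 122 124 123 128 127
194  35  33  36  35  33  33  34  37  65  48  31  31  35  34  34 | 118 125 122 123 125 117 113 104 117 127 123 124 125 128 126
195  34  33  37  32  34  30  34  37 128 116  41  33  30  33  28 | 106 125 124 120 120 102  89  90 106 128 124 125 121 125 128
196  33  30  33  35  29  27  35  32 101 137  92  33  35  38  30 | 107 127 124 125 104  85  88  88 104 132 128 123 123 127 126
197  34  33  35  34  34  31  32  26  69 139 131  49  33  35  30 | 104 124 125 120  90  83  89  89  89 114 123 120 123 124 127
198  27  30  34  27  39  37  36  27  31  96 120  63  39  33  34 | 104 128 126 112  84  83  91  84  83  98 102 110 125 125 129
199  33  33  37  35  36  30  36  29  28  36  62  42  36  31  31 | 108 123 124 101  85  84
[... 1100 characters left out ...]
  31  34 | 101 103 121 121  96  82  89  89  85  91  87 119 124 124 128
209  31  34  37  37  34  37  33  31  38  37  29  31  37  33  32 | 107 105 125 125 113  90  85  90  88  90  96 123 125 122 127
210  32  32  34  31  34  33  30  41  31  32  35  30  32  31  31 | 104 105 128 123 120 107  94  94  91  97 118 120 120 123 122
211  37  30  33  35  35  33  31  31  32  31  32  34  38  30  29 | 103 109 122 125 124 122 117 107 110 114 120 119 115 119 106
212  35  30  36  34  34  38  30  28  39  31  38  33  27  27  37 | 102 103 114 126 121 120 118 117 118 108 101  99 104 104 104
213  34  33  30  27  30  34  33  33  36  33  31  34  35  29  28 | 106 107 118 121 119 104 108 107 105 101  98  98 101 104  99
```

Brass is visible through the hole at (245,196), against a predicted (244.8,194.6), so it's aligned to about 0.7 mm. I'll nudge +0.8 in x and descend gently.

Request:
send_rows([
  [0.8,0,-1,0,0,0],
  [0,0,-1.5,0,0,0],
  [0,0,-1.5,0,0,0],
  [0,0,0,0,0,0],
  [0,0,0,0,0,0],
])

```text
time: 21.93
tool_pos: [0.5881, 0.0187, 0.0751]
ee_rot: [3.142, -0.0, 3.017]
wrist_force: [-0.6, 1.3, -2.7]
width: 0.0178
finger_force: 30.0
```

Request:
send_rows([
  [0,0,-1,0,0,0],
  [0,0,-1,0,0,0],
  [0,0,0,0,0,0],
])

```text
time: 22.18
tool_pos: [0.5882, 0.0187, 0.0731]
ee_rot: [3.142, -0.0, 3.017]
wrist_force: [0.6, 0.2, -3.2]
width: 0.018
finger_force: 30.0
```

Request:
send_rows([
  [0,0,-1,0,0,0],
  [0,0,-1,0,0,0],
  [0,0,0,0,0,0],
])

```text
time: 22.43
tool_pos: [0.5881, 0.0188, 0.071]
ee_rot: [3.142, -0.0, 3.017]
wrist_force: [0.1, 0.2, -2.6]
width: 0.0178
finger_force: 30.0
```

Request:
send_rows([
  [0,0,-1,0,0,0],
  [0,0,-1,0,0,0],
  [0,0,0,0,0,0],
])

```text
time: 22.68
tool_pos: [0.5881, 0.0187, 0.069]
ee_rot: [3.142, -0.0, 3.017]
wrist_force: [-0.1, -0.3, -2.4]
width: 0.0178
finger_force: 30.0
```

Request:
send_rows([
  [0,0,-1,0,0,0],
  [0,0,-1,0,0,0],
  [0,0,0,0,0,0],
])

```text
time: 22.93
tool_pos: [0.5881, 0.0187, 0.067]
ee_rot: [3.142, -0.001, 3.017]
wrist_force: [-0.2, 0.1, -2.8]
width: 0.0178
finger_force: 30.0
```

The plate is on the dowels with no side load. Now pressing against the ejector.

Request:
send_rows([
  [0,0,-1,0,0,0],
  [0,0,-1,0,0,0],
  [0,0,-1,0,0,0],
  [0,0,0,0,0,0],
])

```text
time: 23.27
tool_pos: [0.5884, 0.0187, 0.0653]
ee_rot: [3.142, 0.001, 3.017]
wrist_force: [-2.5, -0.9, 2.5]
width: 0.0176
finger_force: 30.0
```

Request:
send_rows([
  [0,0,-1,0,0,0],
  [0,0,-1,0,0,0],
  [0,0,0,0,0,0],
])

```text
time: 23.52
tool_pos: [0.5885, 0.0187, 0.0629]
ee_rot: [3.142, 0.001, 3.017]
wrist_force: [-2.6, 0.7, 5.4]
width: 0.018
finger_force: 30.0
```

Request:
send_rows([
  [0,0,-1,0,0,0],
  [0,0,-1,0,0,0],
  [0,0,0,0,0,0],
])

```text
time: 23.77
tool_pos: [0.5885, 0.0187, 0.061]
ee_rot: [3.142, 0.001, 3.017]
wrist_force: [-3.3, 0.1, 6.0]
width: 0.0178
finger_force: 30.0
```

Request:
send_rows([
  [0,0,-1,0,0,0],
  [0,0,-1,0,0,0],
  [0,0,0,0,0,0],
])

```text
time: 24.02
tool_pos: [0.5885, 0.0187, 0.06]
ee_rot: [3.142, 0.001, 3.017]
wrist_force: [-5.5, 0.2, 9.0]
width: 0.0178
finger_force: 30.0
```

Request:
send_rows([
  [0,0,-1,0,0,0],
  [0,0,-1,0,0,0],
  [0,0,0,0,0,0],
  [0,0,0,0,0,0],
])

```text
time: 24.35
tool_pos: [0.5885, 0.0187, 0.06]
ee_rot: [3.142, 0.002, 3.017]
wrist_force: [-8.3, -0.3, 16.1]
width: 0.0179
finger_force: 30.0
```

Request:
send_rows([
  [-1,0,0,0,0,0],
  [0,0,0,0,0,0],
  [0,0,0,0,0,0],
  [0,0,0,0,0,0],
  [0,0,0,0,0,0],
  [0,0,0,0,0,0],
])

```text
time: 24.85
tool_pos: [0.5885, 0.0187, 0.06]
ee_rot: [3.141, 0.004, 3.017]
wrist_force: [-5.1, -0.5, 14.5]
width: 0.0177
finger_force: 30.0
```

Run:
```python
from h import *
m=optics.camera_model("top");im=optics.snapshot("top");st()
T=np.load("top0.npz")["im"];ms=optics.camera_model("side");s=optics.snapshot("side");S0=np.load("side0.npz")["im"]
u,v=np.round(proj(ms,[.599,.094,.04])).astype(int);r=blob(redm(s),u,v,8);print("pin side",u,v,r and r[:2])
for n,X in(("flask",[.758,-.072,.03]),("vials",[.741,.015,.03]),("carton",[.446,.446,.03]),("marker",[.398,-.459,.01]),("stand",[.47,-.264,.03])):
    u,v=np.round(proj(m,X)).astype(int);a,b=np.round(proj(ms,X)).astype(int)
    print(n,np.abs(im[v-9:v+9,u-9:u+9].astype(int)-T[v-9:v+9,u-9:u+9]).mean().round(1),np.abs(s[b-9:b+9,a-9:a+9].astype(int)-S0[b-9:b+9,a-9:a+9]).mean().round(1))
```

```text
time 24.9
tool_pos [0.5885 0.0187 0.06  ]
ee_rot [3.1412 0.0039 3.0168]
wrist_force [-5.2501  0.2589 14.929 ]
width 0.0176
finger_force 30.0002
joint_positions [-6.4600e-02  2.3380e-01  1.4783e+00  1.0000e-04  1.4256e+00 -1.5106e+00]
pin side 277 197 (array([276.4, 193.4]), np.int32(5))
flask 6.6 11.2
vials 7.8 10.1
carton 8.1 10.5
marker 6.6 8.7
stand 11.7 24.9
```

The mould is closed and stable: TCP z is at the expected 60.0 mm, with about 17 N pressing against the 10.2 N needed. The bystanders look unchanged, so I'm handing in.

```bash
python3 -c "
from bench import ticket
print(ticket.close_job())"
```

```text
the job is handed in; nothing more can be done
None
```

I handed the job in at about 25 s: the lower half is home against the stop, the lock pin is seated and released, and the upper half is on the dowels, held shut by the gripper at about 17 N; while finding the fingertip height I also pressed the closed fingers on the parting face at up to 22 N, with no sign of damage.

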